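# Change over a V-groove curing rack of lens barrels

### The job

Change over the curing rack: one of its two bays is under the clear cover with two cured lens barrels, the other is open with the long steel setting rod in its middle groove. First lay the rod in a V-groove of the three-groove stand, then lay every barrel from the bench in the grooves of the open bay, each centred across both notched rails so it is cradled and cannot roll. Then move the cover over to the newly loaded bay, sitting flat on the base plate, lay the two cured barrels centred in the free grooves of the stand, and leave everything else on the bench alone.

Things in the scene. Friction and masses are not known exactly. Their poses are not given: they have to be found in the camera images.
- rack: Fixed V-groove rack; origin at the centre of its underside on the bench, z up. Base plate 6 mm thick, x from -110 to +80 mm, y from -215 to +215 mm. Two bays of three grooves, centred at y = +108 and -108 mm. A barrel lies along the rack's x across a bay's two notched rails, its axis then 38 mm above the origin
- bay_left (a point): middle of the +y bay, where the centre of a barrel cradled in its middle groove lies; axes as the rack's. The bay has two rails along y at x = -35 and +35 mm from here, 12 mm thick, 172 mm long, tops 38 mm above the bench; 90 degree V notches at y = -60, 0, +60 mm, 40 mm wide, apex 18 mm above the bench. The 58 mm between the rails is free for fingers down to the base plate
- bay_right (a point): the same point of the -y bay, which is alike
- stand: Fixed stand at the left or right of the bench, made like one bay of the rack; origin at the centre of its underside, z up. Base 110 (x) x 180 (y) x 6 mm, two rails along y at x = -35 and +35 mm (12 mm thick, tops 38 mm up), three notches at y = -60, 0, +60 mm. Rod or barrel lies along the stand's x, centred; axis of the rod then 35 mm, of a barrel 38 mm above the origin
- rod: Loose steel setting rod, plain, 24 mm diameter, 150 mm long, 0.3 kg; origin at its middle on its axis, x along it. Starts in the middle groove of the bay that is open (axis 35 mm above the rack's origin)
- cover: Loose clear plastic box open below, 144 (x) x 196 (y) x 60 mm high, 4 mm thick, 0.35 kg; origin at the centre of its lower rim, z up. On top a black grip bar, 70 mm along x, 14 mm wide, 34 mm high. Starts over one bay, rim on the base plate (origin 6 mm above the rack's). Fits over a bay's rails with 8 mm play in y, over centred barrels with 18 mm each way in x
- cover_grip (a point): point in the cover's grip bar to put the TCP at: 82 mm above the cover's origin, on its middle; fingers close across the bar along the cover's y
- barrel1: Loose black lens barrel, 28 mm diameter, 100 mm long, 0.12 kg, all barrels alike; origin at its middle on its axis, x along it. Two steel screws at its +x end (x = 42 to 49 mm) stick out 6 mm on either side, so it rolls little. Starts on the bench, axis 14 mm up; two or three barrels are there, the rest absent
- barrel2: Loose black lens barrel, 28 mm diameter, 100 mm long, 0.12 kg, all barrels alike; origin at its middle on its axis, x along it. Two steel screws at its +x end (x = 42 to 49 mm) stick out 6 mm on either side, so it rolls little. Starts on the bench, axis 14 mm up; two or three barrels are there, the rest absent
- barrel3: Loose black lens barrel, 28 mm diameter, 100 mm long, 0.12 kg, all barrels alike; origin at its middle on its axis, x along it. Two steel screws at its +x end (x = 42 to 49 mm) stick out 6 mm on either side, so it rolls little. Starts on the bench, axis 14 mm up; two or three barrels are there, the rest absent
- barrel4: Loose black lens barrel, 28 mm diameter, 100 mm long, 0.12 kg, all barrels alike; origin at its middle on its axis, x along it. Two steel screws at its +x end (x = 42 to 49 mm) stick out 6 mm on either side, so it rolls little. Starts on the bench, axis 14 mm up; two or three barrels are there, the rest absent
- screwdriver: Screwdriver, about 150 mm long, lying behind the rack; leave alone
- cleaner: Capped cleaner bottle, 52 mm diameter, 130 mm high, behind the rack to one side; leave alone
- wipes: Jar of wipes, 70 mm diameter, 80 mm high, behind the rack to one side; leave alone
- brush: Brush, about 160 mm long, lying behind the rack; leave alone
- eyepiece: Black microscope eyepiece, 48 mm diameter, 45 mm high, standing in front of the rack; leave alone
- cured1: Cured lens barrel, of the same make and size as barrel1; starts under the cover, cradled in an outer groove of the covered bay, axis along the rack's x; always there. To be laid in the stand at the end
- cured2: Cured lens barrel, of the same make and size as barrel1; starts under the cover, cradled in an outer groove of the covered bay, axis along the rack's x; always there. To be laid in the stand at the end
Not all that is in view belongs to the job. Leave any blue look-alike of the barrel1 alone. Leave any purple look-alike of the rod alone.

How it is judged:
On the way, in this order (a step that is already met when the one before it is completed fails the run):
1. the setting rod lies released in a V-groove of the stand, the cover still over its bay (x of rod in the frame of stand between -0.03 and 0.03 m and y of rod in the frame of stand between -0.067 and 0.067 m and z of rod in the frame of stand between 0.031 and 0.04 m and angle between the x axis of rod and the x axis of stand, either way round below 0.1 rad and linear speed of rod below 0.03 m/s and contact force between rod and the fingers below 0.1 N and distance of cover from where it was at the start of the episode below 0.05 m), for 0.2 s.
2. every barrel lies cradled in a groove of the bay that was open, the cover still over the other ((((z of barrel1 in the frame of rack between 0.0335 and 0.0425 m and x of barrel1 in the frame of rack between -0.012 and 0.012 m and y of barrel1 in the frame of rack between 0.033 and 0.183 m and angle between the x axis of barrel1 and the x axis of rack, either way round below 0.1 rad and linear speed of barrel1 below 0.03 m/s) and (z of barrel2 in the frame of rack between 0.0335 and 0.0425 m and x of barrel2 in the frame of rack between -0.012 and 0.012 m and y of barrel2 in the frame of rack between 0.033 and 0.183 m and angle between the x axis of barrel2 and the x axis of rack, either way round below 0.1 rad and linear speed of barrel2 below 0.03 m/s) and (z of barrel3 in the frame of rack between 0.0335 and 0.0425 m and x of barrel3 in the frame of rack between -0.012 and 0.012 m and y of barrel3 in the frame of rack between 0.033 and 0.183 m and angle between the x axis of barrel3 and the x axis of rack, either way round below 0.1 rad and linear speed of barrel3 below 0.03 m/s) and (z of barrel4 in the frame of rack between 0.0335 and 0.0425 m and x of barrel4 in the frame of rack between -0.012 and 0.012 m and y of barrel4 in the frame of rack between 0.033 and 0.183 m and angle between the x axis of barrel4 and the x axis of rack, either way round below 0.1 rad and linear speed of barrel4 below 0.03 m/s) and y of cover in the frame of rack between -0.138 and -0.078 m and distance of cover from where it was at the start of the episode below 0.05 m) or ((z of barrel1 in the frame of rack between 0.0335 and 0.0425 m and x of barrel1 in the frame of rack between -0.012 and 0.012 m and y of barrel1 in the frame of rack between -0.183 and -0.033 m and angle between the x axis of barrel1 and the x axis of rack, either way round below 0.1 rad and linear speed of barrel1 below 0.03 m/s) and (z of barrel2 in the frame of rack between 0.0335 and 0.0425 m and x of barrel2 in the frame of rack between -0.012 and 0.012 m and y of barrel2 in the frame of rack between -0.183 and -0.033 m and angle between the x axis of barrel2 and the x axis of rack, either way round below 0.1 rad and linear speed of barrel2 below 0.03 m/s) and (z of barrel3 in the frame of rack between 0.0335 and 0.0425 m and x of barrel3 in the frame of rack between -0.012 and 0.012 m and y of barrel3 in the frame of rack between -0.183 and -0.033 m and angle between the x axis of barrel3 and the x axis of rack, either way round below 0.1 rad and linear speed of barrel3 below 0.03 m/s) and (z of barrel4 in the frame of rack between 0.0335 and 0.0425 m and x of barrel4 in the frame of rack between -0.012 and 0.012 m and y of barrel4 in the frame of rack between -0.183 and -0.033 m and angle between the x axis of barrel4 and the x axis of rack, either way round below 0.1 rad and linear speed of barrel4 below 0.03 m/s) and y of cover in the frame of rack between 0.078 and 0.138 m and distance of cover from where it was at the start of the episode below 0.05 m))), for 0.2 s.
At the end, for the whole second after the job is handed in: rod and both cured barrels at rest in the stand's grooves; every bench barrel at rest in a groove of the bay open at the start; all at cradled height, barrels within 12 mm (rod 30) of centred, 0.1 rad of square; cover flat on the plate over that bay, within 11 mm in y, 20 mm in x (x of rod in the frame of stand between -0.03 and 0.03 m and y of rod in the frame of stand between -0.067 and 0.067 m and z of rod in the frame of stand between 0.031 and 0.04 m and angle between the x axis of each of rod, cured1, cured2 and the x axis of stand, either way round below 0.1 rad and linear speed of each of rod, cured1, cured2 below 0.03 m/s and x of cured1 in the frame of stand between -0.012 and 0.012 m and y of cured1 in the frame of stand between -0.067 and 0.067 m and z of cured1 in the frame of stand between 0.0335 and 0.0425 m and x of cured2 in the frame of stand between -0.012 and 0.012 m and y of cured2 in the frame of stand between -0.067 and 0.067 m and z of cured2 in the frame of stand between 0.0335 and 0.0425 m and distance of cover from where it was at the start of the episode above 0.15 m and (((z of barrel1 in the frame of rack between 0.0335 and 0.0425 m and x of barrel1 in the frame of rack between -0.012 and 0.012 m and y of barrel1 in the frame of rack between 0.033 and 0.183 m and angle between the x axis of barrel1 and the x axis of rack, either way round below 0.1 rad and linear speed of barrel1 below 0.03 m/s) and (z of barrel2 in the frame of rack between 0.0335 and 0.0425 m and x of barrel2 in the frame of rack between -0.012 and 0.012 m and y of barrel2 in the frame of rack between 0.033 and 0.183 m and angle between the x axis of barrel2 and the x axis of rack, either way round below 0.1 rad and linear speed of barrel2 below 0.03 m/s) and (z of barrel3 in the frame of rack between 0.0335 and 0.0425 m and x of barrel3 in the frame of rack between -0.012 and 0.012 m and y of barrel3 in the frame of rack between 0.033 and 0.183 m and angle between the x axis of barrel3 and the x axis of rack, either way round below 0.1 rad and linear speed of barrel3 below 0.03 m/s) and (z of barrel4 in the frame of rack between 0.0335 and 0.0425 m and x of barrel4 in the frame of rack between -0.012 and 0.012 m and y of barrel4 in the frame of rack between 0.033 and 0.183 m and angle between the x axis of barrel4 and the x axis of rack, either way round below 0.1 rad and linear speed of barrel4 below 0.03 m/s) and y of cover in the frame of rack between 0.097 and 0.119 m and x of cover in the frame of rack between -0.02 and 0.02 m and z of cover in the frame of rack between 0.002 and 0.01 m and angle between cover's own z axis and vertical below 0.04 rad and angle between the x axis of cover and the x axis of rack, either way round below 0.15 rad and linear speed of cover below 0.03 m/s) or ((z of barrel1 in the frame of rack between 0.0335 and 0.0425 m and x of barrel1 in the frame of rack between -0.012 and 0.012 m and y of barrel1 in the frame of rack between -0.183 and -0.033 m and angle between the x axis of barrel1 and the x axis of rack, either way round below 0.1 rad and linear speed of barrel1 below 0.03 m/s) and (z of barrel2 in the frame of rack between 0.0335 and 0.0425 m and x of barrel2 in the frame of rack between -0.012 and 0.012 m and y of barrel2 in the frame of rack between -0.183 and -0.033 m and angle between the x axis of barrel2 and the x axis of rack, either way round below 0.1 rad and linear speed of barrel2 below 0.03 m/s) and (z of barrel3 in the frame of rack between 0.0335 and 0.0425 m and x of barrel3 in the frame of rack between -0.012 and 0.012 m and y of barrel3 in the frame of rack between -0.183 and -0.033 m and angle between the x axis of barrel3 and the x axis of rack, either way round below 0.1 rad and linear speed of barrel3 below 0.03 m/s) and (z of barrel4 in the frame of rack between 0.0335 and 0.0425 m and x of barrel4 in the frame of rack between -0.012 and 0.012 m and y of barrel4 in the frame of rack between -0.183 and -0.033 m and angle between the x axis of barrel4 and the x axis of rack, either way round below 0.1 rad and linear speed of barrel4 below 0.03 m/s) and y of cover in the frame of rack between -0.119 and -0.097 m and x of cover in the frame of rack between -0.02 and 0.02 m and z of cover in the frame of rack between 0.002 and 0.01 m and angle between cover's own z axis and vertical below 0.04 rad and angle between the x axis of cover and the x axis of rack, either way round below 0.15 rad and linear speed of cover below 0.03 m/s))); the robot touches nothing.
It fails at once if a bystander (screwdriver, bottle, jar, brush or eyepiece) is shifted more than 6 cm (distance of any of screwdriver, cleaner, wipes, brush, eyepiece from where it was at the start of the episode above 0.06 m).
It fails at once if the cover is tipped by more than about 45 degrees (angle between cover's own z axis and vertical above 0.8 rad).
Of barrel1, barrel2, barrel3, barrel4 only 2 to 3 are there at a start; the rules pass over those that are not, and their reading is None.
At some moment in a run one of barrel1, barrel2, barrel3, barrel4 may be knocked a few centimetres aside while the robot is not near it.
It also fails if it takes over 210 s, if anything falls off the work surface, if the arm or the gripper's body presses on something with over 40 N, if the wrist force passes 120 N, or if a joint passes its speed limit or range.

### The arm

A 6-joint arm with a two-finger parallel gripper is mounted at the origin on the work surface. World frame = base frame: x ahead of the robot, y to its left, z up, the work surface at z = 0. Lengths are in m, angles in rad, forces in N, time in s.
With the tool pointing down it reaches from about 0.35 to 0.975 m from the base axis. Payload 4.9 kg.
Tool frame: the origin (TCP) lies between the finger pads, 19 mm behind the fingertips; this is the grasp point; z points along the fingers, y is the line along which they close (so a half turn about z gives the same grasp; the last joint's range is limited). The gripper opens to 85 mm and grips with 20 to 120 N. Pads are 22 mm wide; open, the fingers measure 114 mm over their backs; the gripper's body (76 mm by 85 mm) begins 54 mm behind the grasp point. The pads swing forward as they close: fully open they stand 13 mm farther back than shut.
Start: joints at [-1.409, 0.053, 1.613, -0, 1.476, -0.119], TCP at [0.173, -0.601, 0.25] pointing down, gripper open.
Joint ranges: [-3.01, 3.01], [-1.01, 2.22], [0.06, 2.58], [-1.02, 4.17], [0.09, 2.62], [-3.14, 3.14]. Speed limits (rad/s): [2.57, 2.57, 3.14, 3.14, 3.14, 3.14].

### API

Orientations are given as a rotation vector (axis times angle).
In Python, from station import status, imaging, order gives the robot as it stands.
- The arm moves only by the tool arm_command, never from a script. Its argument "increments" is a list of rows, each an object with "slide": the shift along the tool's x, y, z in m, a list of three; "spin": the turn about the tool's z in degrees; "gripper": the opening, from -1 (shut) to 1 (fully open). In form: [{"slide": [x, y, z], "spin": spin, "gripper": gripper}, ...]. A call has 1 to 8 rows; each row is the pose to reach, as a shift and turn from the pose commanded when the call began, along the tool's axes at that moment; what a row does not reach only later rows make up. A row lasts 1/12 s, in which the tool goes at most 41.7 mm and 7.16 degrees, less where a joint would pass 70% of its speed; a pose out of reach is approached as far as the arm can. A call with a gripper value outside its range is refused whole. The fingers move at their own pace and stop on an object; "newtons" is the grip in N (left out, the last holds). Time passes only in rows, so rows that repeat a pose let the fingers close. It gives the time, the measured TCP pose, the force, the opening and the grip force at its end, in the units of the state.
- status.get_obs(): the state, without advancing time (a new reading comes with each control period).
- imaging.get_image(name): name is "scene" or "top"; returns a dict with "frame" (420x560x3 uint8, red, green, blue), "vfov" (degrees; the focal length in pixels is half the picture's height over the tangent of half this angle, whatever the lens; pixels are square), "cx", "cy" (the principal point, pixels), "view" (4x4, takes a point from world to camera coordinates). Camera axes: x right, y up, looking along -z (the intrinsics and any distortion apply to the point x, -y, -z); pixel columns grow to the right and rows downward; lengths in m; the calibration is good to about 2 mm. A picture is of the moment at which its call begins. There is no depth.
- order.finish_job(): hands the job in; it is judged then, once.
The state is a dict: "t": time; "q": joint angles; "dq": joint speeds; "effort": joint torques, N m; "tool_pos": TCP position; "tool_rot": TCP orientation; "contact_force": force on the tool from outside, world axes, zero at the start; "wrist_torque": the same for the moment, N m; "opening": finger opening in m; "grip_force": force on a finger pad.
Only numpy, scipy, OpenCV 4.12 (cv2) and the standard library are available. Lean on these libraries where they do the work, as an engineer would, in place of code of your own. Each camera call takes 0.05 s, during which the arm holds its last target. There are 200 camera calls.

## Working session

There is one attempt and no reset: what is moved stays moved. The work goes in short steps, Python scripts to look and compute and a tool call to move; the robot and the scene stay as the last step left them, time stands still between calls to the robot, and variables do not carry over. Pictures are saved under pics/ and viewed, at most 14 in all, crops included, and the job is handed in when it is done.

Besides the shell and the picture viewer there is one more tool, called as name(argument=value, ...), one argument or row to a line, values as JSON. arm_command: Moves the arm, as the interface text tells. Its arguments: {"type":"object","properties":{"increments":{"type":"array","items":{"type":"object","properties":{"slide":{"type":"array","items":{"type":"number"}},"spin":{"type":"number"},"gripper":{"type":"number"}}}},"newtons":{"type":"number"}},"required":["increments"]}

```bash
ls; mkdir -p pics
python3 - <<'E'
from station import status, imaging
import cv2,numpy as np
print(status.get_obs())
for n in ("scene","top"):
    d=imaging.get_image(n); print(n,{k:v for k,v in d.items() if k!="frame"})
    cv2.imwrite(f"pics/{n}0.png",d["frame"][:,:,::-1])
    np.save(f"{n}0.npy",d["frame"])
E
```

```text
pics
{'t': 0.0, 'q': array([-1.40901022e+00,  5.33617875e-02,  1.61432149e+00,  1.50079761e-05,
        1.47601851e+00, -1.19009657e-01]), 'dq': array([ 0.00155194,  0.00089309,  0.00109754,  0.00063228, -0.0011596 ,
       -0.00126605]), 'effort': array([ 7.81896506e-04, -3.93678296e+01, -3.70175064e+01, -3.86977251e-05,
        6.99349330e-03,  3.57661687e-07]), 'tool_pos': array([ 0.17310117, -0.59992566,  0.24874351]), 'tool_rot': array([-3.10859272e+00, -4.39327983e-01,  4.73615220e-05]), 'contact_force': array([ 0.05090152, -0.07066346, -0.91483864]), 'wrist_torque': array([-0.01003571, -0.05727783,  0.03180618]), 'grip_force': 0.0, 'opening': 0.08498816875233521}
scene {'vfov': 47.72189717339941, 'cx': 290.17870977375475, 'cy': 202.41522155057626, 'view': array([[ 0.78123012,  0.62420312,  0.00706878, -0.41213486],
       [-0.43262955,  0.5332309 ,  0.72697764,  0.17748542],
       [ 0.45001242, -0.57099499,  0.68662475, -1.50675947],
       [ 0.        ,  0.        ,  0.        ,  1.        ]])}
top {'vfov': 57.837916679369016, 'cx': 276.1665495432392, 'cy': 211.60909279705467, 'view': array([[ 0.04323369, -0.9990643 ,  0.00116808, -0.01708365],
       [ 0.97511057,  0.04245154,  0.21761721, -0.54158405],
       [-0.21746317, -0.00826938,  0.9760335 , -0.93169002],
       [ 0.        ,  0.        ,  0.        ,  1.        ]])}
```

View pics/top0.png

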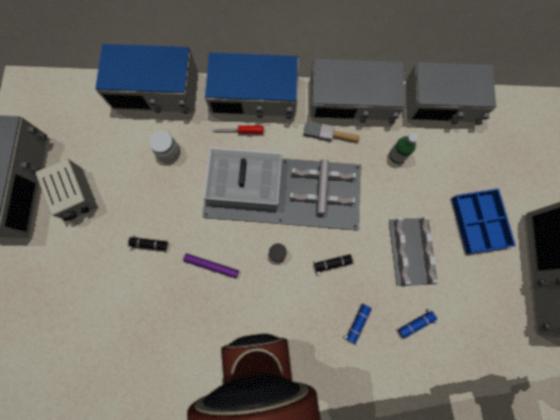

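View pics/scene0.png

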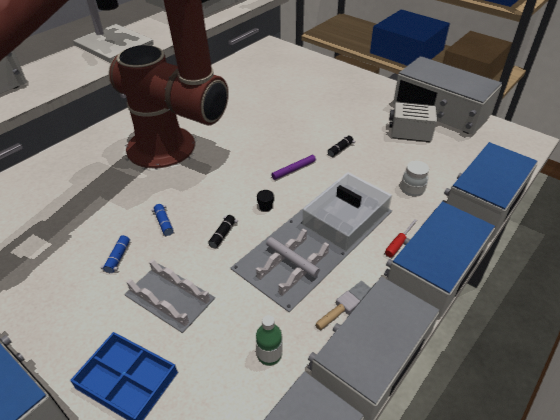

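```bash
cat > h.py <<'E'
import numpy as np, cv2
from station import status, imaging
def grab(n):
    d=imaging.get_image(n); d["f"]=d["frame"].shape[0]/2/np.tan(np.radians(d["vfov"])/2); return d
def proj(d,P):
    P=np.atleast_2d(P); c=P@d["view"][:3,:3].T+d["view"][:3,3]
    return np.c_[d["cx"]+d["f"]*c[:,0]/-c[:,2], d["cy"]-d["f"]*c[:,1]/-c[:,2]]
def cast(d,uv,z):
    uv=np.atleast_2d(np.asarray(uv,float)); R=d["view"][:3,:3]; C=-R.T@d["view"][:3,3]
    r=np.c_[(uv[:,0]-d["cx"])/d["f"],-(uv[:,1]-d["cy"])/d["f"],-np.ones(len(uv))]@R
    return C+r*((z-C[2])/r[:,2])[:,None]
E
python3 - <<'E'
from h import *
t=grab("top");s=grab("scene")
cv2.imwrite("pics/rack.png",cv2.resize(t["frame"][135:295,195:450,::-1],None,fx=3.1,fy=3.1,interpolation=cv2.INTER_CUBIC))
for n,d in(("t",t),("s",s)):
    print(n,(-d["view"][:3,:3].T@d["view"][:3,3]).round(3))
    m=(d["frame"].max(2)<60).astype(np.uint8)
    N,l,st,c=cv2.connectedComponentsWithStats(m)
    for i in range(1,N):
        if 30<st[i,4]<900: 
            ys,xs=np.nonzero(l==i); (_,_),(w,h),a=r=cv2.minAreaRect(np.c_[xs,ys].astype(np.float32))
            print(st[i],c[i].round(1),cast(d,c[i],.014)[0].round(3),np.round((w,h,a),1))
E
```

```text
t [ 0.326 -0.002  1.027]
[390 140  23  24 279] [401.5 151.6] [ 0.742 -0.34   0.014] [15.4 26.6 39.3]
[239 159   7  28 132] [242.2 172.5] [0.66  0.106 0.014] [ 4.9 27.3  5.7]
[ 57 165  39  56 552] [ 79.1 202.6] [0.554 0.548 0.014] [33.8 55.1 17.7]
[304 176  15   4  35] [312.1 176.9] [ 0.656 -0.089  0.014] [ 3. 14. 90.]
[489 191  15  24 119] [497.3 202.4] [ 0.604 -0.599  0.014] [25.   7.2 64.7]
[469 195  13  24  87] [476.2 205.3] [ 0.594 -0.541  0.014] [25.5  5.5 66.8]
[452 197  19  57 248] [460.7 225.7] [ 0.535 -0.495  0.014] [58.2  4.4 75. ]
[207 201  69  11 393] [241.8 205.9] [0.564 0.102 0.014] [68.6  6.   5.2]
[501 219  11  25 114] [506.1 231.3] [ 0.525 -0.616  0.014] [25.   4.7 74.1]
[480 223  10  25  85] [484.8 234.8] [ 0.512 -0.558  0.014] [25.3  3.4 74.1]
[129 238  38  13 325] [147.5 244. ] [0.448 0.347 0.014] [37.5  9.4  6.1]
[270 245  15  17 192] [277.  253.3] [ 0.438 -0.     0.014] [16. 14. 90.]
[315 255  37  16 296] [333.1 263.1] [ 0.419 -0.15   0.014] [ 9.  37.1 76. ]
[425 254   4  17  32] [426.2 261.2] [ 0.435 -0.397  0.014] [16.1  2.8 80.5]
s [ 1.077 -0.698  0.908]
[ 96
[... 1060 characters left out ...]
7 0.014] [21.2 14.8 87.1]
[209 215  26  33 335] [221.4 231.5] [ 0.421 -0.151  0.014] [10.8 36.6 35. ]
[468 225  38  63 422] [483.7 263.3] [0.989 0.174 0.014] [ 9.9 69.1 31. ]
[456 251  27  43 114] [468.6 272.2] [0.972 0.125 0.014] [ 2.6 49.4 33.1]
[283 258  14  11  54] [289.5 263. ] [ 0.622 -0.122  0.014] [14.1  4.3 35. ]
[305 273  10   9  41] [309.4 277. ] [ 0.685 -0.125  0.014] [ 9.6  4.4 36.9]
[389 339  36  57 174] [406.1 367.2] [ 0.973 -0.184  0.014] [ 3.3 66.  33.7]
[257 340  22  10  61] [265.9 346.1] [ 0.723 -0.325  0.014] [21.4  7.3 10.8]
[  4 342  65  78 162] [ 35.1 378.7] [ 0.416 -0.663  0.014] [98.6  5.5 50.5]
[450 410  30  10 143] [462.9 415.6] [ 1.102 -0.203  0.014] [29.  9. -0.]
```

View pics/rack.png

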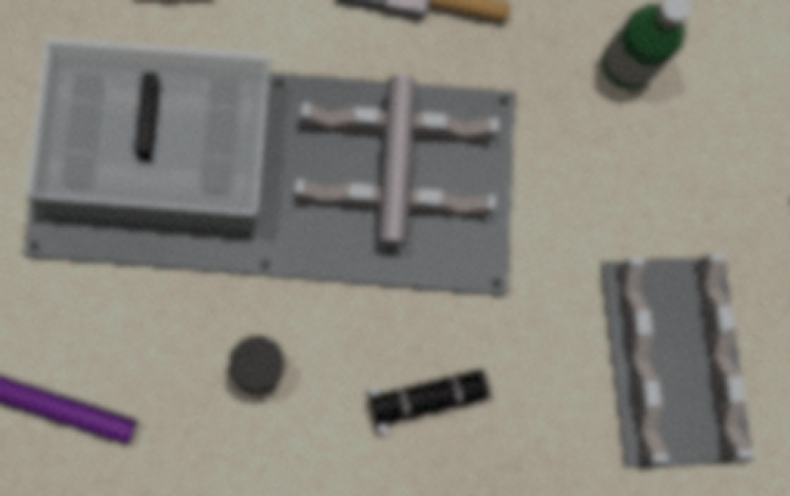

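```bash
cat > m1.py <<'E'
from h import *
def corners(d,pts,z,win=3):
    g=cv2.cvtColor(d["frame"],cv2.COLOR_RGB2GRAY)
    p=cv2.cornerSubPix(g,np.float32(pts).reshape(-1,1,2),(win,win),(-1,-1),(3,30,.01)).reshape(-1,2)
    return p,cast(d,p,z)
E
python3 - <<'E'
from m1 import *
t=grab("top");s=grab("scene")
k=lambda L:[(195+a/3.1,135+b/3.1) for a,b in L]
for nm,L in(("rack",[(505,293),(513,93),(27,256)]),("stand",[(600,263),(624,467),(749,461),(725,257)])):
    p,w=corners(t,k(L),.006); print(nm,p.round(1).tolist(),w[:,:2].round(4).tolist()); 
    print(np.linalg.norm(np.diff(w,axis=0),axis=1).round(4), np.linalg.norm(w[0]-w[2]).round(4))
    print("scene proj",proj(s,w).round(1).tolist())
    a=s["frame"]
cv2.imwrite("pics/sc.png",cv2.resize(s["frame"][170:335,110:400,::-1],None,fx=2.75,fy=2.75,interpolation=cv2.INTER_CUBIC))
E
```

```text
rack [[357.70001220703125, 230.39999389648438], [360.5, 164.3000030517578], [202.39999389648438, 217.1999969482422]] [[0.5111, -0.2171], [0.7013, -0.2257], [0.5293, 0.2082]]
[0.1904 0.4668] 0.4258
scene proj [[228.9, 266.5], [287.9, 311.0], [335.3, 180.5]]
stand [[388.5, 219.1999969482422], [395.3999938964844, 285.0], [437.5, 282.8999938964844], [428.70001220703125, 219.39999389648438]] [[0.546, -0.3016], [0.3692, -0.3161], [0.3794, -0.4274], [0.5501, -0.4119]]
[0.1773 0.1118 0.1714] 0.2088
scene proj [[214.1, 296.6], [158.3, 262.6], [123.2, 294.2], [178.7, 330.8]]
```

View pics/sc.png

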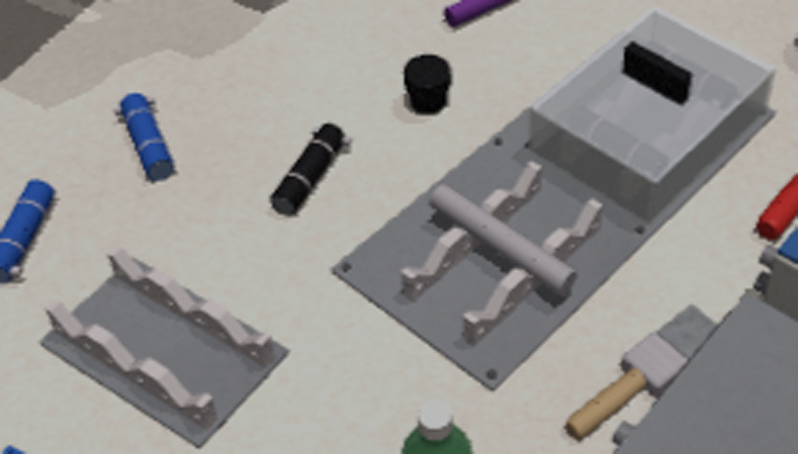

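```bash
cat > fit.py <<'E'
from m1 import *
from scipy.optimize import least_squares
t=grab("top");s=grab("scene")
k=lambda L:np.array([(195+a/3.1,135+b/3.1) for a,b in L])
q=lambda L:np.array([(110+a/2.75,170+b/2.75) for a,b in L])
rl=.038
obs=[("r",t,0,k([(506,294),(514,93),(26,257),(295,190),(494,203),(303,109),(498,125)]),[(-.11,-.215,.006),(.08,-.215,.006),(-.11,.215,.006),(-.035,-.022,rl),(-.035,-.194,rl),(.035,-.022,rl),(.035,-.194,rl)]),
("r",s,1,q([(333,270),(491,390),(775,113)]),[(-.11,-.215,.006),(.08,-.215,.006),(.08,.215,.006)]),
("s",t,0,k([(600,263),(624,467)]),[(-.055,.09,.006),(-.055,-.09,.006)]),
("s",s,1,q([(43,343),(199,447),(289,351)]),[(.055,-.09,.006),(.055,.09,.006),(-.055,.09,.006)])]
def place(p,L):
    L=np.array(L);c,n=np.cos(p[2]),np.sin(p[2])
    return np.c_[p[0]+c*L[:,0]-n*L[:,1],p[1]+n*L[:,0]+c*L[:,1],L[:,2]]
def dist(d,uv,k1):
    c=np.array([d["cx"],d["cy"]]);r=(uv-c)/d["f"];return c+d["f"]*r*(1+k1*(r**2).sum(1,keepdims=True))
def res(v,split=False):
    o=[(dist(d,proj(d,place(v[:3] if w=="r" else v[3:6],L)),v[6+c])-uv) for w,d,c,uv,L in obs]
    return o if split else np.concatenate(o).ravel()
if __name__=="__main__":
  for lock in (1,0):
    f=lambda v:res(np.r_[v[:6],0,0] if lock else v)
    r=least_squares(f,[.61,0,.05,.46,-.36,-1.5,0,0],loss="soft_l1")
    print(r.x.round(4)); 
    for o in res(np.r_[r.x[:6],0,0] if lock else r.x,True): print(o.round(1).tolist())
E
python3 fit.py
```

```text
[ 0.6304 -0.0094 -0.0379  0.4641 -0.3644 -1.4717  0.      0.    ]
[[0.5, 0.1], [0.2, -1.0], [-1.5, -0.5], [0.4, -1.5], [0.0, -0.6], [-0.4, -0.0], [-0.3, -0.3]]
[[-2.7, -0.7], [-0.8, -0.2], [-0.6, -1.0]]
[[-0.4, -1.5], [0.0, -0.6]]
[[-2.4, -0.3], [-0.2, 0.0], [-0.0, -0.8]]
[ 0.6308 -0.0099 -0.0382  0.4644 -0.3673 -1.4681 -0.0607 -0.0819]
[[0.4, -0.0], [0.0, -0.9], [-1.1, -0.7], [0.5, -1.6], [0.0, -0.7], [-0.2, -0.1], [-0.4, -0.3]]
[[-2.6, -0.7], [-0.8, -0.4], [-0.9, -0.8]]
[[-0.1, -1.5], [0.2, -1.2]]
[[-1.2, -0.5], [0.2, -0.4], [-0.4, -0.5]]
```

```bash
sed -i 's|(195+a/3.1,135+b/3.1)|(194.66+a/3.1,134.66+b/3.1)|;s|(110+a/2.75,170+b/2.75)|(109.68+a/2.75,169.68+b/2.75)|' fit.py
cat >> fit.py <<'E'
  bar=[((147.5,244),(339.7,146.3)),((333.1,263.1),(221.4,231.5))]
  def f2(v):
    o=[res(v[:8])]
    for i,(a,b) in enumerate(bar):
        P=np.r_[v[8+2*i:10+2*i],.014][None]
        o+=[(dist(t,proj(t,P),v[6])-a).ravel(),(dist(s,proj(s,P),v[7])-b).ravel()]
    return np.concatenate(o)
  r=least_squares(f2,[.61,0,.05,.46,-.36,-1.5,0,0,.45,.35,.42,-.15],loss="soft_l1",f_scale=.7)
  print("F",r.x.round(4)); print(f2(r.x).reshape(-1,2).round(1).tolist())
E
python3 fit.py|sed -n '/F/,$p'
```

```text
F [ 0.6311 -0.009  -0.0383  0.4637 -0.3664 -1.4719 -0.054  -0.0693  0.4481
  0.3491  0.4196 -0.1504]
[[0.5, 0.2], [0.1, -0.7], [-1.1, -0.4], [0.6, -1.4], [0.1, -0.5], [-0.1, 0.1], [-0.3, -0.0], [-1.9, -0.5], [-0.1, -0.2], [-0.3, -0.6], [0.1, -1.0], [0.2, -0.6], [-1.1, -0.5], [0.2, -0.3], [-0.1, -0.4], [0.2, -0.2], [-0.1, -0.9], [0.0, -0.4], [-0.3, -0.4]]
```

```bash
cat > h.py <<'E'
import numpy as np, cv2, sys
from scipy.spatial.transform import Rotation as Ro
from station import status, imaging
K1={"top":-.054,"scene":-.0693}
RACK=(.6311,-.009,-.0383); STAND=(.4637,-.3664,-1.4719)
def W(fr,x,y):
    c,n=np.cos(fr[2]),np.sin(fr[2]); return np.array([fr[0]+c*x-n*y,fr[1]+n*x+c*y])
def L(fr,p):
    c,n=np.cos(fr[2]),np.sin(fr[2]); d=np.asarray(p)[...,:2]-fr[:2]; return np.stack([c*d[...,0]+n*d[...,1],-n*d[...,0]+c*d[...,1]],-1)
def grab(n):
    d=imaging.get_image(n); d["f"]=d["frame"].shape[0]/2/np.tan(np.radians(d["vfov"])/2); d["k"]=K1[n]; return d
def cast(d,uv,z):
    K=np.array([[d["f"],0,d["cx"]],[0,d["f"],d["cy"]],[0,0,1]])
    u=cv2.undistortPoints(np.float64(uv).reshape(-1,1,2),K,np.array([d["k"],0,0,0])).reshape(-1,2)
    R=d["view"][:3,:3]; C=-R.T@d["view"][:3,3]
    r=np.c_[u[:,0],-u[:,1],-np.ones(len(u))]@R
    return C+r*((z-C[2])/r[:,2])[:,None]
def blobs(d,mask,z,lo=100,hi=900):
    N,l,st,c=cv2.connectedComponentsWithStats(mask.astype(np.uint8)); out=[]
    for i in range(1,N):
        if lo<st[i,4]<hi:
            ys,xs=np.nonzero(l==i); p=cast(d,np.c_[xs,ys],z)[:,:2]; a=p-p.mean(0)
            (c0,wh,_)=cv2.minAreaRect(np.float32(p*1000)); _,_,v=np.linalg.svd(a,full_matrices=False)
            out.append((p.mean(0).round(4),np.array(c0).round(1),np.round(wh,0),round(np.degrees(np.arctan2(v[0,1],v[0,0])),1)))
    return out
def black(d): return d["frame"].max(2)<60
def plan(*targets):
    """targets (x,y,z,yaw deg): slide/spin from the present pose"""
    o=status.get_obs(); R=Ro.from_rotvec(o["tool_rot"]).as_matrix(); ph=np.degrees(np.arctan2(R[1,0],R[0,0])); p=o["tool_pos"]
    print("at",p.round(4),"yaw",round(ph,2),"q6",o["q"][5].round(2),"open",round(o["opening"],4),"t",round(o["t"],1))
    for T in targets:
        sp=(ph-T[3]+90)%180-90
        print(np.round(R.T@(np.array(T[:3])-p),4),"spin",round(sp,1))
E
python3 - <<'E'
from h import *
t=grab("top")
for b in blobs(t,black(t),.014): print(b)
e=cast(t,[(194.66+400/3.1,134.66+78/3.1),(194.66+391/3.1,134.66+244/3.1)],.037); print("rod",e.round(4),L(RACK,e).round(4))
r=W(RACK,0,-.108); plan((*r,.15,np.degrees(RACK[2])),(*r,.035,np.degrees(RACK[2])))
E
```

```text
(array([ 0.7519, -0.3488]), array([ 753.5, -348.4]), array([42., 56.]), np.float64(128.4))
(array([0.6594, 0.1067]), array([660.1, 106.5]), array([13., 80.]), np.float64(178.8))
(array([0.5541, 0.5562]), array([575.9, 554.4]), array([100., 156.]), np.float64(171.8))
(array([ 0.6057, -0.6107]), array([ 605.4, -611.5]), array([71., 25.]), np.float64(-164.3))
(array([ 0.5347, -0.5013]), array([ 536.8, -500.5]), array([159.,  13.]), np.float64(-168.1))
(array([0.564 , 0.1016]), array([564.5, 103.3]), array([191.,  17.]), np.float64(-92.6))
(array([ 0.5246, -0.6291]), array([ 524.4, -628.9]), array([69., 14.]), np.float64(-167.2))
(array([0.4476, 0.3496]), array([447.7, 350. ]), array([104.,  25.]), np.float64(-93.9))
(array([ 4.381e-01, -1.000e-04]), array([ 4.391e+02, -3.000e-01]), array([43., 37.]), np.float64(179.3))
(array([ 0.4186, -0.1504]), array([ 418.5, -150. ]), array([24., 99.]), np.float64(-74.1))
rod [[ 0.6988 -0.118   0.037 ]
 [ 0.5472 -0.1126  0.037 ]] [[ 0.0718 -0.1064]
 [-0.0798 -0.1067]]
at [ 0.1732 -0.6005  0.25  ] yaw 16.09 q6 -0.12 open 0.0854 t 0.6
[ 0.57   -0.3389  0.1   ] spin 18.3
[ 0.57   -0.3389  0.215 ] spin 18.3
```

arm_command(
  increments=[
    {"slide": [0.28,-0.17,0.05],"spin": 18.3,"gripper": 0.4},
    {"slide": [0.28,-0.17,0.05],"spin": 18.3,"gripper": 0.4},
    {"slide": [0.28,-0.17,0.05],"spin": 18.3,"gripper": 0.4},
    {"slide": [0.28,-0.17,0.05],"spin": 18.3,"gripper": 0.4},
    {"slide": [0.28,-0.17,0.05],"spin": 18.3,"gripper": 0.4},
    {"slide": [0.28,-0.17,0.05],"spin": 18.3,"gripper": 0.4},
    {"slide": [0.28,-0.17,0.05],"spin": 18.3,"gripper": 0.4},
    {"slide": [0.28,-0.17,0.05],"spin": 18.3,"gripper": 0.4},
  ],
  newtons=40,
)

```text
t: 1.22
tool_pos: [0.3963, -0.3578, 0.2]
tool_rot: [3.141, -0.061, 0.001]
contact_force: [0.9, 0.0, 0.8]
opening: 0.0598
grip_force: 0.0
```

```bash
python3 -c "
from h import *
r=W(RACK,-.004,-.1075); plan((*r,.15,np.degrees(RACK[2])),(*r,.035,np.degrees(RACK[2])))"
```

```text
at [ 0.3963 -0.3578  0.2   ] yaw -2.21 q6 0.74 open 0.0598 t 1.2
[ 0.2172 -0.2501  0.05  ] spin -0.0
[ 0.2171 -0.2502  0.165 ] spin -0.0
```

arm_command(
  increments=[
    {"slide": [0.217,-0.25,0.03],"gripper": 0.4},
    {"slide": [0.217,-0.25,0.03],"gripper": 0.4},
    {"slide": [0.217,-0.25,0.03],"gripper": 0.4},
    {"slide": [0.217,-0.25,0.03],"gripper": 0.4},
    {"slide": [0.217,-0.25,0.03],"gripper": 0.4},
    {"slide": [0.217,-0.25,0.03],"gripper": 0.4},
    {"slide": [0.217,-0.25,0.03],"gripper": 0.4},
    {"slide": [0.217,-0.25,0.03],"gripper": 0.4},
  ],
)

```text
validation failed for argument at $.in...
```

arm_command(
  increments=[
    {"slide": [0,0,0.04],"gripper": 0.4},
    {"slide": [0,0,0.08],"gripper": 0.4},
    {"slide": [0,0,0.1],"gripper": 0.4},
    {"slide": [0,0,0.12],"gripper": 0.4},
    {"slide": [0,0,0.135],"gripper": 0.4},
    {"slide": [0,0,0.135],"gripper": 0.4},
  ],
)

```text
validation failed for argument at $.in...
```

arm_command(
  increments=[
    {"slide": [0,0,0],"gripper": -0.2},
    {"slide": [0,0,0],"gripper": -0.4},
    {"slide": [0,0,0],"gripper": -0.6},
    {"slide": [0,0,0],"gripper": -0.6},
    {"slide": [0,0,0],"gripper": -0.6},
    {"slide": [0,0,0],"gripper": -0.6},
  ],
)

```text
validation failed for argument at $.in...
```

```bash
python3 -c "
from h import *
print(L(RACK,status.get_obs()['tool_pos']))
t=grab('top');s=grab('scene')
i=np.hstack([t['frame'][100:300,180:460],s['frame'][150:350,120:400]])[:,:,::-1]
cv2.imwrite('pics/g1.png',cv2.resize(i,None,fx=1.42,fy=1.42))
plan((*W(STAND,0,-.06),.15,np.degrees(STAND[2])))"
```

```text
[-0.22132131 -0.35752803]
at [ 0.3975 -0.3552  0.1988] yaw -1.83 q6 0.73 open 0.0601 t 1.3
[0.007  0.017  0.0487] spin 82.5
```

View pics/g1.png

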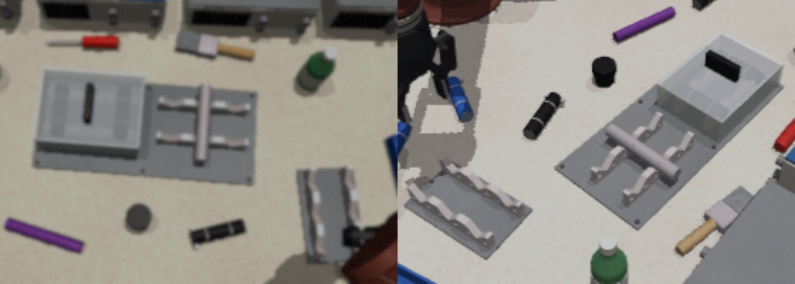

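arm_command(
  increments=[
    {"slide": [0.218,-0.251,0.03],"spin": 0,"gripper": 0.4},
    {"slide": [0.218,-0.251,0.03],"spin": 0,"gripper": 0.4},
    {"slide": [0.218,-0.251,0.03],"spin": 0,"gripper": 0.4},
    {"slide": [0.218,-0.251,0.03],"spin": 0,"gripper": 0.4},
    {"slide": [0.218,-0.251,0.03],"spin": 0,"gripper": 0.4},
    {"slide": [0.218,-0.251,0.03],"spin": 0,"gripper": 0.4},
    {"slide": [0.218,-0.251,0.03],"spin": 0,"gripper": 0.4},
    {"slide": [0.218,-0.251,0.03],"spin": 0,"gripper": 0.4},
  ],
)

```text
t: 1.98
tool_pos: [0.6236, -0.1167, 0.1702]
tool_rot: [3.14, -0.061, 0.001]
contact_force: [0.6, -1.1, -0.4]
opening: 0.0594
grip_force: 0.0
```

```bash
python3 -c "
from h import *
r=W(RACK,-.004,-.1075)
for i in range(3):
  plan((*r,.035,np.degrees(RACK[2]))); t=grab('top')"
```

```text
at [ 0.6236 -0.1167  0.1702] yaw -2.24 q6 1.31 open 0.0594 t 2.0
[-0.0007 -0.0005  0.1352] spin -0.0
at [ 0.6269 -0.1113  0.1693] yaw -1.98 q6 1.31 open 0.0596 t 2.0
[-0.0042  0.0057  0.1342] spin 0.2
at [ 0.6248 -0.114   0.1693] yaw -1.92 q6 1.31 open 0.06 t 2.1
[-0.0017  0.0025  0.1343] spin 0.3
```

arm_command(
  increments=[
    {"slide": [0,0,0.04],"spin": 0,"gripper": 0.4},
    {"slide": [0,0,0.08],"spin": 0,"gripper": 0.4},
    {"slide": [0,0,0.1],"spin": 0,"gripper": 0.4},
    {"slide": [0,0,0.12],"spin": 0,"gripper": 0.4},
    {"slide": [0,0,0.134],"spin": 0,"gripper": 0.4},
    {"slide": [0,0,0.134],"spin": 0,"gripper": 0.4},
    {"slide": [0,0,0.134],"spin": 0,"gripper": 0.4},
    {"slide": [0,0,0.134],"spin": 0,"gripper": 0.4},
  ],
)

```text
t: 2.8
tool_pos: [0.6234, -0.1185, 0.0379]
tool_rot: [3.14, -0.062, 0.004]
contact_force: [-0.3, -0.6, -0.0]
opening: 0.0596
grip_force: 0.0
```

arm_command(
  increments=[
    {"slide": [0,0,0],"spin": 0,"gripper": 0},
    {"slide": [0,0,0],"spin": 0,"gripper": -0.3},
    {"slide": [0,0,0],"spin": 0,"gripper": -0.6},
    {"slide": [0,0,0],"spin": 0,"gripper": -0.6},
    {"slide": [0,0,0],"spin": 0,"gripper": -0.6},
    {"slide": [0,0,0],"spin": 0,"gripper": -0.6},
  ],
)

```text
t: 3.3
tool_pos: [0.6235, -0.1153, 0.038]
tool_rot: [-3.137, 0.061, -0.003]
contact_force: [-1.2, 7.9, 6.7]
opening: 0.0227
grip_force: 39.0
```

```bash
python3 -c "
from h import *
print(L(RACK,status.get_obs()['tool_pos']))
t=grab('top');s=grab('scene')
i=np.hstack([t['frame'][100:300,180:460],s['frame'][150:350,120:400]])[:,:,::-1]
cv2.imwrite('pics/g2.png',cv2.resize(i,None,fx=1.42,fy=1.42))
plan((*W(STAND,0,-.06),.15,np.degrees(STAND[2])))"
```

```text
[-0.00353611 -0.10650668]
at [ 0.6235 -0.1153  0.038 ] yaw -2.21 q6 1.31 open 0.0227 t 3.4
[-0.2091  0.2648 -0.1134] spin 82.1
```

View pics/g2.png

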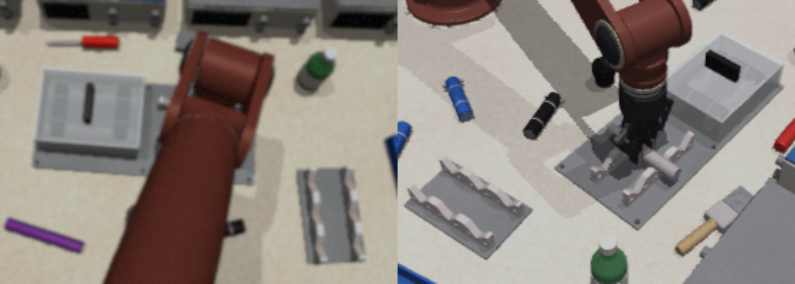

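arm_command(
  increments=[
    {"slide": [0,0,-0.02],"spin": 0,"gripper": -0.6},
    {"slide": [0,0,-0.06],"spin": 0,"gripper": -0.6},
    {"slide": [0,0,-0.1],"spin": 0,"gripper": -0.6},
    {"slide": [-0.02,0.03,-0.12],"spin": 6,"gripper": -0.6},
    {"slide": [-0.04,0.06,-0.12],"spin": 13,"gripper": -0.6},
    {"slide": [-0.07,0.09,-0.12],"spin": 20,"gripper": -0.6},
    {"slide": [-0.1,0.13,-0.12],"spin": 27,"gripper": -0.6},
    {"slide": [-0.1,0.13,-0.12],"spin": 34,"gripper": -0.6},
  ],
)

```text
t: 4.07
tool_pos: [0.5138, -0.2468, 0.1558]
tool_rot: [2.979, -0.99, -0.003]
contact_force: [-0.1, -0.1, -3.5]
opening: 0.0228
grip_force: 40.1
```

```bash
sed -i 's/RACK=(.6311,-.009,/RACK=(.6311,-.0073,/' h.py; python3 -c "
from h import *
plan((*W(STAND,0,-.06),.15,np.degrees(STAND[2])))"
```

```text
at [ 0.5138 -0.2468  0.1558] yaw -36.76 q6 1.64 open 0.0228 t 4.1
[-0.0128  0.1663  0.0063] spin 47.6
```

arm_command(
  increments=[
    {"slide": [0,0.02,0],"spin": 7,"gripper": -0.6},
    {"slide": [-0.003,0.04,0],"spin": 14,"gripper": -0.6},
    {"slide": [-0.006,0.07,0],"spin": 21,"gripper": -0.6},
    {"slide": [-0.009,0.1,0],"spin": 28,"gripper": -0.6},
    {"slide": [-0.012,0.13,0],"spin": 35,"gripper": -0.6},
    {"slide": [-0.013,0.15,0],"spin": 42,"gripper": -0.6},
    {"slide": [-0.013,0.166,0],"spin": 48,"gripper": -0.6},
    {"slide": [-0.013,0.166,0],"spin": 48.1,"gripper": -0.6},
  ],
)

```text
t: 4.73
tool_pos: [0.407, -0.3716, 0.1559]
tool_rot: [2.322, -2.114, -0.0]
contact_force: [-0.0, 1.5, -2.3]
opening: 0.0228
grip_force: 40.2
```

arm_command(
  increments=[
    {"slide": [0,0,0],"spin": 0,"gripper": -0.6},
    {"slide": [0,0,0],"spin": 0,"gripper": -0.6},
    {"slide": [0,0,0],"spin": 0,"gripper": -0.6},
    {"slide": [0,0,0],"spin": 0,"gripper": -0.6},
  ],
)

```text
t: 5.07
tool_pos: [0.4093, -0.369, 0.1559]
tool_rot: [-2.331, 2.106, 0.0]
contact_force: [-0.5, -0.3, -2.8]
opening: 0.0226
grip_force: 40.2
```

```bash
python3 -c "
from h import *
plan((*W(STAND,0,-.06),.038,np.degrees(STAND[2])))
t=grab('top');s=grab('scene')
i=np.hstack([cv2.resize(t['frame'][180:310,350:480],(400,400)),cv2.resize(s['frame'][220:350,100:230],(400,400))])[:,:,::-1]
cv2.imwrite('pics/g3.png',i)"
```

```text
at [ 0.4093 -0.369   0.1559] yaw -84.19 q6 2.17 open 0.0226 t 5.1
[0.0028 0.0057 0.1179] spin 0.1
```

View pics/g3.png

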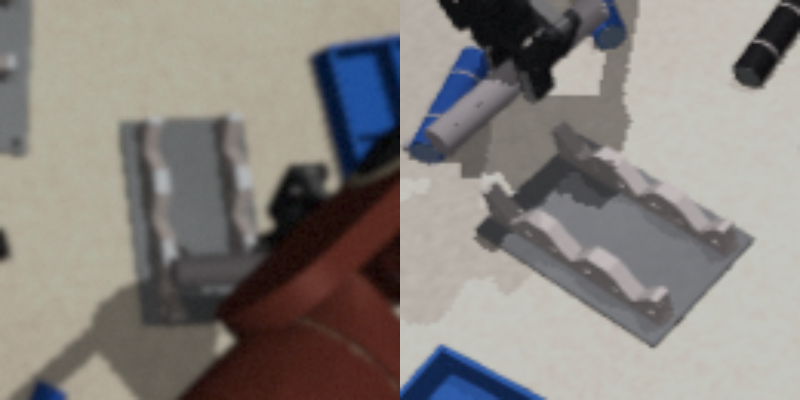

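arm_command(
  increments=[
    {"slide": [0.003,0.006,0.0],"spin": 0,"gripper": -0.6},
    {"slide": [0.003,0.006,0.04],"spin": 0,"gripper": -0.6},
    {"slide": [0.003,0.006,0.07],"spin": 0,"gripper": -0.6},
    {"slide": [0.003,0.006,0.09],"spin": 0,"gripper": -0.6},
    {"slide": [0.003,0.006,0.1],"spin": 0,"gripper": -0.6},
    {"slide": [0.003,0.006,0.11],"spin": 0,"gripper": -0.6},
    {"slide": [0.003,0.006,0.115],"spin": 0,"gripper": -0.6},
    {"slide": [0.003,0.006,0.115],"spin": 0,"gripper": -0.6},
  ],
)

```text
t: 5.83
tool_pos: [0.4031, -0.3735, 0.0409]
tool_rot: [-2.329, 2.108, 0.001]
contact_force: [0.3, -0.1, -2.6]
opening: 0.0222
grip_force: 40.2
```

arm_command(
  increments=[
    {"slide": [0,0,0],"spin": 0,"gripper": -0.6},
    {"slide": [0,0,0.002],"spin": 0,"gripper": -0.6},
    {"slide": [0,0,0.002],"spin": 0,"gripper": -0.6},
  ],
)

```text
t: 6.08
tool_pos: [0.4037, -0.3741, 0.0402]
tool_rot: [2.329, -2.108, 0.003]
contact_force: [-1.2, -0.3, -4.0]
opening: 0.023
grip_force: 40.2
```

arm_command(
  increments=[
    {"slide": [0,0,0.002],"spin": 0,"gripper": -0.6},
    {"slide": [0,0,0.002],"spin": 0,"gripper": -0.6},
    {"slide": [0,0,0.002],"spin": 0,"gripper": -0.2},
    {"slide": [0,0,0.002],"spin": 0,"gripper": 0.1},
    {"slide": [0,0,0.002],"spin": 0,"gripper": 0.1},
    {"slide": [0,0,0.002],"spin": 0,"gripper": 0.1},
    {"slide": [0,0,0.002],"spin": 0,"gripper": 0.1},
    {"slide": [0,0,0.002],"spin": 0,"gripper": 0.1},
  ],
)

```text
t: 6.75
tool_pos: [0.4032, -0.3734, 0.037]
tool_rot: [-2.329, 2.108, -0.0]
contact_force: [-0.2, 0.4, -0.5]
opening: 0.0467
grip_force: 0.0
```

arm_command(
  increments=[
    {"slide": [0,0,-0.04],"spin": 0,"gripper": 0.2},
    {"slide": [0,0,-0.08],"spin": 0,"gripper": 0.4},
    {"slide": [0,0,-0.12],"spin": 0,"gripper": 0.4},
    {"slide": [-0.04,0,-0.14],"spin": 0,"gripper": 0.4},
    {"slide": [-0.08,0,-0.14],"spin": 0,"gripper": 0.4},
    {"slide": [-0.12,0,-0.14],"spin": 0,"gripper": 0.4},
    {"slide": [-0.12,0,-0.14],"spin": 0,"gripper": 0.4},
    {"slide": [-0.12,0,-0.14],"spin": 0,"gripper": 0.4},
  ],
)

```text
t: 7.42
tool_pos: [0.3911, -0.2524, 0.1769]
tool_rot: [2.332, -2.105, 0.001]
contact_force: [-0.3, 0.8, 0.7]
opening: 0.0596
grip_force: 0.0
```

```bash
python3 -c "
from h import *
t=grab('top');s=grab('scene')
i=np.hstack([cv2.resize(t['frame'][180:310,350:480],(400,400)),cv2.resize(s['frame'][220:350,100:230],(400,400))])[:,:,::-1]
cv2.imwrite('pics/g4.png',i)
for n,d in (('t',t),('s',s)):
  for b in blobs(d,black(d),.014,150,500): print(n,b)
plan((.4196,-.1504,.15,-74),(.4196,-.1504,.014,-74))
"
```

```text
t (array([0.8593, 0.2886]), array([860.3, 288. ]), array([53., 61.]), np.float64(160.8))
t (array([ 0.5368, -0.5012]), array([ 536.6, -499.1]), array([153.,  14.]), np.float64(-168.2))
t (array([0.5286, 0.5616]), array([527.5, 561.3]), array([32., 99.]), np.float64(-65.0))
t (array([0.5623, 0.0971]), array([563.2, 101. ]), array([182.,  14.]), np.float64(-92.5))
t (array([0.4478, 0.3492]), array([448.1, 350. ]), array([103.,  25.]), np.float64(-93.8))
t (array([0.1149, 0.2364]), array([114.8, 236.3]), array([ 14., 122.]), np.float64(136.6))
s (array([-1.1514,  0.6054]), array([-1152.9,   609.7]), array([105., 170.]), np.float64(-19.2))
s (array([-0.2518,  1.0419]), array([-254.5, 1046.7]), array([ 36., 530.]), np.float64(-52.5))
s (array([0.35  , 1.2233]), array([ 353.2, 1275.6]), array([ 97., 378.]), np.float64(-80.8))
s (array([0.4802, 1.1497]), array([ 482.9, 1150.4]), array([101., 127.]), np.float64(-43.3))
s (array([0.4512, 0.3455]), array([451.1, 349.8]), array([124.,  33.]), np.float64(-90.9))
s (array([1.0227, 0.6673]), array([1021.2,  669.2]), array([55., 85.]), np.float64(-74.6))
s (array([0.6004, 0.1686]), array([599. , 168.9]), array([44., 90.]), np.float64(-13.0))
s (array([0.4299, 0.0104]), array([430.2,  10.6]), array([44., 82.]), np.float64(-48.4))
s (array([ 0.4209, -0.1505]), array([ 419.7, -147.5]), array([ 31., 117.]), np.float64(-71.7))
s (array([0.9952, 0.176 ]), array([996.4, 215.4]), array([ 22., 245.]), np.float64(-87.8))
s (array([ 0.9772, -0.1852]), array([ 977.4, -181.8]), array([  5., 154.]), np.float64(-89.4))
s (array([ 0.4125, -0.6792]), array([ 414. , -678.3]), array([ 10., 245.]), np.float64(-0.3))
at [ 0.3915 -0.2543  0.1773] yaw -84.3 q6 2.31 open 0.0597 t 7.5
[-0.1007 -0.0383  0.0272] spin -10.3
[-0.1008 -0.0383  0.1632] spin -10.3
```

View pics/g4.png

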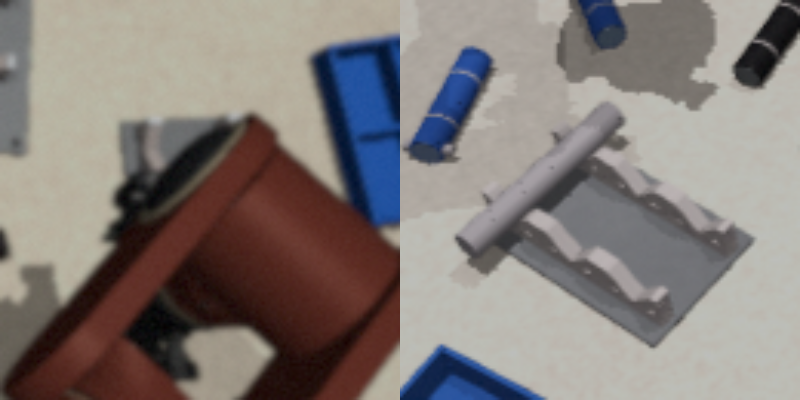

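arm_command(
  increments=[
    {"slide": [-0.035,-0.013,0.03],"spin": -5,"gripper": 0.4},
    {"slide": [-0.07,-0.026,0.05],"spin": -10.3,"gripper": 0.4},
    {"slide": [-0.1,-0.038,0.07],"spin": -10.3,"gripper": 0.4},
    {"slide": [-0.101,-0.038,0.09],"spin": -10.3,"gripper": 0.4},
    {"slide": [-0.101,-0.038,0.1],"spin": -10.3,"gripper": 0.4},
    {"slide": [-0.101,-0.038,0.1],"spin": -10.3,"gripper": 0.4},
    {"slide": [-0.101,-0.038,0.1],"spin": -10.3,"gripper": 0.4},
    {"slide": [-0.101,-0.038,0.1],"spin": -10.3,"gripper": 0.4},
  ],
)

```text
t: 8.18
tool_pos: [0.4201, -0.1515, 0.0785]
tool_rot: [-2.507, 1.893, -0.004]
contact_force: [-0.8, 0.1, 0.1]
opening: 0.0596
grip_force: 0.0
```

```bash
python3 -c "
from h import *
plan((.4196,-.1504,.024,-74));s=grab('scene')
for b in blobs(s,black(s),.014,150,500): print(b) if .3<b[0][0]<.55 and -.3<b[0][1]<.5 else 0
plan((.4196,-.1504,.024,-74));
"
```

```text
at [ 0.4201 -0.1515  0.0785] yaw -74.13 q6 2.35 open 0.0596 t 8.2
[-0.0013  0.0002  0.0545] spin -0.1
(array([0.4512, 0.3457]), array([451.2, 350.6]), array([123.,  33.]), np.float64(-90.7))
(array([0.4299, 0.0104]), array([430.2,  10.6]), array([44., 82.]), np.float64(-48.4))
at [ 0.4202 -0.1515  0.0788] yaw -74.12 q6 2.35 open 0.0596 t 8.2
[-0.0013  0.0004  0.0548] spin -0.1
```

Descend, grip at 40 N, lift a little.

arm_command(
  increments=[
    {"slide": [-0.001,0,0.03],"spin": 0,"gripper": 0.4},
    {"slide": [-0.001,0,0.05],"spin": 0,"gripper": 0.4},
    {"slide": [-0.001,0,0.054],"spin": 0,"gripper": 0.4},
    {"slide": [-0.001,0,0.054],"spin": 0,"gripper": 0},
    {"slide": [-0.001,0,0.054],"spin": 0,"gripper": -0.5},
    {"slide": [-0.001,0,0.054],"spin": 0,"gripper": -0.5},
    {"slide": [-0.001,0,0.054],"spin": 0,"gripper": -0.5},
    {"slide": [-0.001,0,0.054],"spin": 0,"gripper": -0.5},
  ],
)

```text
t: 8.9
tool_pos: [0.4203, -0.1497, 0.025]
tool_rot: [-2.509, 1.891, -0.006]
contact_force: [-0.4, -1.2, 4.7]
opening: 0.0261
grip_force: 39.8
```

```bash
python3 -c "
from h import *
plan((*W(RACK,0,-.168),.15,np.degrees(RACK[2])))
"
```

```text
at [ 0.4203 -0.1497  0.025 ] yaw -74.01 q6 2.35 open 0.0261 t 8.9
[ 0.0811 -0.1898 -0.1242] spin -71.8
```

arm_command(
  increments=[
    {"slide": [0,0,-0.03],"spin": 0,"gripper": -0.5},
    {"slide": [0,0,-0.07],"spin": -7,"gripper": -0.5},
    {"slide": [0,0,-0.11],"spin": -14,"gripper": -0.5},
    {"slide": [0.015,-0.03,-0.12],"spin": -21,"gripper": -0.5},
    {"slide": [0.03,-0.065,-0.12],"spin": -28,"gripper": -0.5},
    {"slide": [0.045,-0.1,-0.12],"spin": -35,"gripper": -0.5},
    {"slide": [0.06,-0.14,-0.12],"spin": -42,"gripper": -0.5},
    {"slide": [0.07,-0.165,-0.12],"spin": -49,"gripper": -0.5},
  ],
)

```text
t: 9.57
tool_pos: [0.5995, -0.1706, 0.1435]
tool_rot: [-3.069, 0.67, -0.003]
contact_force: [-0.6, -0.3, -0.6]
opening: 0.0262
grip_force: 40.0
```

```bash
python3 -c "
from h import *
plan((*W(RACK,0,-.168),.15,np.degrees(RACK[2])))
"
```

```text
at [ 0.5995 -0.1706  0.1435] yaw -24.64 q6 1.6 open 0.0262 t 9.6
[ 0.0248 -0.0063 -0.0065] spin -22.4
```

arm_command(
  increments=[
    {"slide": [0.02,-0.005,0],"spin": -7,"gripper": -0.5},
    {"slide": [0.025,-0.007,0],"spin": -14,"gripper": -0.5},
    {"slide": [0.025,-0.007,0],"spin": -21,"gripper": -0.5},
    {"slide": [0.025,-0.007,0],"spin": -22.8,"gripper": -0.5},
    {"slide": [0.025,-0.007,0],"spin": -22.8,"gripper": -0.5},
    {"slide": [0.025,-0.007,0],"spin": -22.8,"gripper": -0.5},
    {"slide": [0.025,-0.007,0],"spin": -22.8,"gripper": -0.5},
    {"slide": [0.025,-0.007,0],"spin": -22.8,"gripper": -0.5},
  ],
)

```text
t: 10.23
tool_pos: [0.6221, -0.1748, 0.1431]
tool_rot: [-3.141, 0.062, -0.0]
contact_force: [0.2, 0.1, -1.7]
opening: 0.0266
grip_force: 40.0
```

```bash
python3 -c "
from h import *
plan((*W(RACK,0,-.168),.049,np.degrees(RACK[2])))
s=grab('scene')
cv2.imwrite('pics/g5.png',cv2.resize(s['frame'][190:320,220:370,::-1],None,fx=4,fy=4))
plan((*W(RACK,0,-.168),.049,np.degrees(RACK[2])))
"
```

```text
at [ 0.6221 -0.1748  0.1431] yaw -2.25 q6 1.22 open 0.0266 t 10.2
[0.0025 0.0003 0.0941] spin -0.1
at [ 0.6222 -0.1748  0.1432] yaw -2.24 q6 1.22 open 0.0265 t 10.3
[0.0025 0.0003 0.0942] spin -0.0
```

View pics/g5.png

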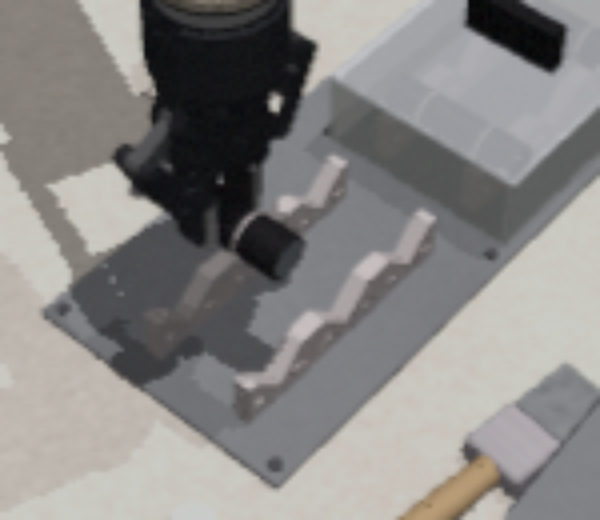

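arm_command(
  increments=[
    {"slide": [0.003,0,0.04],"spin": 0,"gripper": -0.5},
    {"slide": [0.003,0,0.07],"spin": 0,"gripper": -0.5},
    {"slide": [0.003,0,0.085],"spin": 0,"gripper": -0.5},
    {"slide": [0.003,0,0.092],"spin": 0,"gripper": -0.5},
    {"slide": [0.003,0,0.095],"spin": 0,"gripper": -0.5},
    {"slide": [0.003,0,0.095],"spin": 0,"gripper": -0.5},
    {"slide": [0.003,0,0.095],"spin": 0,"gripper": -0.5},
    {"slide": [0.003,0,0.095],"spin": 0,"gripper": -0.5},
  ],
)

```text
t: 10.95
tool_pos: [0.6261, -0.1752, 0.0492]
tool_rot: [3.14, -0.061, 0.003]
contact_force: [-0.2, -0.2, -0.8]
opening: 0.0263
grip_force: 40.0
```

arm_command(
  increments=[
    {"slide": [0,0,0],"spin": 0,"gripper": -0.2},
    {"slide": [0,0,0],"spin": 0,"gripper": 0.1},
    {"slide": [0,0,0],"spin": 0,"gripper": 0.1},
    {"slide": [0,0,0],"spin": 0,"gripper": 0.1},
    {"slide": [0,0,-0.02],"spin": 0,"gripper": 0.1},
    {"slide": [0,0,-0.06],"spin": 0,"gripper": 0.2},
    {"slide": [0,0,-0.1],"spin": 0,"gripper": 0.4},
    {"slide": [0,0,-0.14],"spin": 0,"gripper": 0.4},
  ],
)

```text
t: 11.62
tool_pos: [0.6248, -0.1747, 0.1891]
tool_rot: [-3.14, 0.061, 0.002]
contact_force: [1.5, 0.2, -0.1]
opening: 0.0598
grip_force: 0.0
```

```bash
python3 -c "
from h import *
s=grab('scene');t=grab('top')
cv2.imwrite('pics/g6.png',cv2.resize(s['frame'][190:320,220:370,::-1],None,fx=3,fy=3))
for d in(s,t):
 for b in blobs(d,black(d),.014,150,500): print(b) if .3<b[0][0]<.55 and .1<b[0][1]<.5 else 0
plan((.4485,.349,.17,86.2))
"
```

```text
(array([0.4511, 0.3459]), array([451.2, 350.9]), array([122.,  32.]), np.float64(-90.8))
at [ 0.6298 -0.1767  0.1985] yaw -2.2 q6 1.22 open 0.0593 t 11.7
[-0.2018 -0.5184  0.0224] spin -88.4
```

View pics/g6.png

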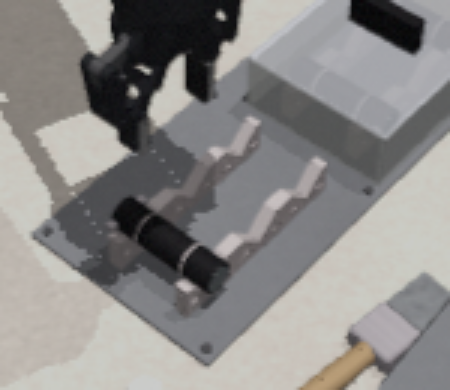

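arm_command(
  increments=[
    {"slide": [-0.013,-0.033,0],"spin": -7,"gripper": 0.4},
    {"slide": [-0.026,-0.067,0],"spin": -14,"gripper": 0.4},
    {"slide": [-0.04,-0.1,0],"spin": -21,"gripper": 0.4},
    {"slide": [-0.054,-0.135,0],"spin": -28,"gripper": 0.4},
    {"slide": [-0.068,-0.17,0],"spin": -35,"gripper": 0.4},
    {"slide": [-0.082,-0.205,0],"spin": -42,"gripper": 0.4},
    {"slide": [-0.096,-0.24,0],"spin": -49,"gripper": 0.4},
    {"slide": [-0.11,-0.275,0],"spin": -56,"gripper": 0.4},
  ],
)

```text
t: 12.38
tool_pos: [0.525, 0.1056, 0.1878]
tool_rot: [2.798, 1.429, 0.0]
contact_force: [1.0, 0.3, -0.1]
opening: 0.0599
grip_force: 0.0
```

```bash
python3 -c "
from h import *
plan((.4485,.349,.1,86.2))
s=grab('scene');t=grab('top')
for d in(s,t):
 for b in blobs(d,black(d),.014,150,500): print(b) if .3<b[0][0]<.55 and .1<b[0][1]<.5 else 0
"
```

```text
at [0.525  0.1056 0.1878] yaw 54.11 q6 0.69 open 0.0599 t 12.4
[ 0.1523 -0.2047  0.0878] spin -32.1
(array([0.4478, 0.3525]), array([447.9, 352. ]), array([99., 24.]), np.float64(-94.6))
```

arm_command(
  increments=[
    {"slide": [0.022,-0.029,0.01],"spin": -7,"gripper": 0.4},
    {"slide": [0.045,-0.058,0.03],"spin": -14,"gripper": 0.4},
    {"slide": [0.067,-0.088,0.05],"spin": -21,"gripper": 0.4},
    {"slide": [0.089,-0.118,0.07],"spin": -28,"gripper": 0.4},
    {"slide": [0.11,-0.147,0.08],"spin": -32.1,"gripper": 0.4},
    {"slide": [0.132,-0.176,0.088],"spin": -32.1,"gripper": 0.4},
    {"slide": [0.152,-0.204,0.088],"spin": -32.1,"gripper": 0.4},
    {"slide": [0.152,-0.204,0.088],"spin": -32.1,"gripper": 0.4},
  ],
)

```text
t: 13.15
tool_pos: [0.4492, 0.351, 0.099]
tool_rot: [-2.294, -2.143, 0.001]
contact_force: [-0.8, 0.2, 0.7]
opening: 0.0599
grip_force: 0.0
```

arm_command(
  increments=[
    {"slide": [0,0,0],"spin": 0,"gripper": 0.4},
    {"slide": [0,0,0],"spin": 0,"gripper": 0.4},
    {"slide": [0,0,0],"spin": 0,"gripper": 0.4},
    {"slide": [0,0,0],"spin": 0,"gripper": 0.4},
  ],
)

```text
t: 13.48
tool_pos: [0.4519, 0.3461, 0.1002]
tool_rot: [2.302, 2.138, 0.0]
contact_force: [-0.3, 0.7, -0.5]
opening: 0.0598
grip_force: 0.0
```

```bash
python3 -c "
from h import *
plan((.4485,.349,.025,86.2))
s=grab('scene')
cv2.imwrite('pics/g7.png',cv2.resize(s['frame'][90:190,260:400,::-1],None,fx=4,fy=4))
"
```

```text
at [0.4519 0.3461 0.1002] yaw 85.77 q6 0.6 open 0.0598 t 13.5
[ 0.0026 -0.0037  0.0752] spin -0.4
```

View pics/g7.png

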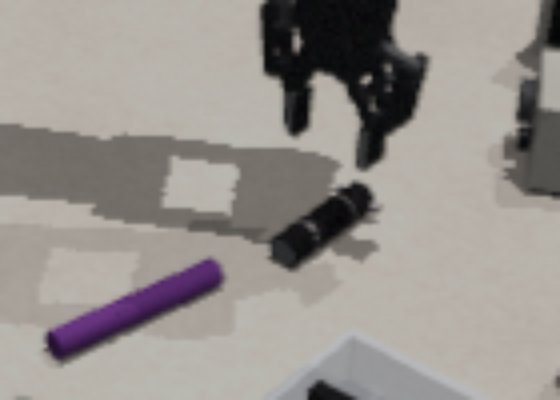

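arm_command(
  increments=[
    {"slide": [0.001,-0.001,0.03],"spin": 0,"gripper": 0.4},
    {"slide": [0.001,-0.001,0.06],"spin": 0,"gripper": 0.4},
    {"slide": [0.001,-0.001,0.074],"spin": 0,"gripper": 0.4},
    {"slide": [0.001,-0.001,0.075],"spin": 0,"gripper": 0.4},
    {"slide": [0.001,-0.001,0.075],"spin": 0,"gripper": -0.1},
    {"slide": [0.001,-0.001,0.075],"spin": 0,"gripper": -0.5},
    {"slide": [0.001,-0.001,0.075],"spin": 0,"gripper": -0.5},
    {"slide": [0.001,-0.001,0.075],"spin": 0,"gripper": -0.5},
  ],
)

```text
t: 14.2
tool_pos: [0.4518, 0.349, 0.0272]
tool_rot: [2.299, 2.139, 0.006]
contact_force: [0.2, -0.7, 2.6]
opening: 0.0263
grip_force: 39.7
```

```bash
python3 -c "
from h import *
plan((*W(RACK,0,-.108),.15,np.degrees(RACK[2])))
s=grab('scene')
for b in blobs(s,black(s),.014,100,900): print(b) if .3<b[0][0]<.55 and .1<b[0][1]<.5 else 0
plan((*W(RACK,0,-.108),.15,np.degrees(RACK[2])))
"
```

```text
at [0.4518 0.349  0.0272] yaw 85.88 q6 0.6 open 0.0263 t 14.2
[-0.4502  0.2085 -0.1231] spin 88.1
at [0.4518 0.349  0.0272] yaw 85.88 q6 0.6 open 0.0266 t 14.2
[-0.4502  0.2085 -0.123 ] spin 88.1
```

arm_command(
  increments=[
    {"slide": [0,0,-0.03],"spin": 0,"gripper": -0.5},
    {"slide": [0,0,-0.07],"spin": 0,"gripper": -0.5},
    {"slide": [0,0,-0.11],"spin": 0,"gripper": -0.5},
    {"slide": [-0.01,0.005,-0.15],"spin": 7,"gripper": -0.5},
    {"slide": [-0.045,0.02,-0.155],"spin": 14,"gripper": -0.5},
    {"slide": [-0.08,0.037,-0.155],"spin": 21,"gripper": -0.5},
    {"slide": [-0.117,0.054,-0.155],"spin": 28,"gripper": -0.5},
    {"slide": [-0.154,0.071,-0.155],"spin": 35,"gripper": -0.5},
  ],
)

```text
t: 14.92
tool_pos: [0.5104, 0.1884, 0.1812]
tool_rot: [2.84, 1.343, 0.003]
contact_force: [0.5, -1.0, -1.3]
opening: 0.0261
grip_force: 39.8
```

```bash
python3 -c "
from h import *
plan((*W(RACK,0,-.108),.15,np.degrees(RACK[2])))
"
```

```text
at [0.5104 0.1884 0.1812] yaw 50.61 q6 0.9 open 0.0261 t 14.9
[-0.1607  0.2827  0.0313] spin 52.8
```

arm_command(
  increments=[
    {"slide": [-0.02,0.036,0],"spin": 7,"gripper": -0.5},
    {"slide": [-0.04,0.07,0],"spin": 14,"gripper": -0.5},
    {"slide": [-0.06,0.106,0],"spin": 21,"gripper": -0.5},
    {"slide": [-0.08,0.141,0],"spin": 28,"gripper": -0.5},
    {"slide": [-0.1,0.176,0],"spin": 35,"gripper": -0.5},
    {"slide": [-0.12,0.211,0],"spin": 42,"gripper": -0.5},
    {"slide": [-0.14,0.247,0.01],"spin": 49,"gripper": -0.5},
    {"slide": [-0.16,0.282,0.03],"spin": 53.1,"gripper": -0.5},
  ],
)

```text
t: 15.58
tool_pos: [0.6291, -0.1119, 0.1552]
tool_rot: [3.139, -0.07, 0.011]
contact_force: [0.9, -0.0, -0.6]
opening: 0.0259
grip_force: 39.8
```

arm_command(
  increments=[
    {"slide": [0,0,0],"spin": 0,"gripper": -0.5},
    {"slide": [0,0,0],"spin": 0,"gripper": -0.5},
    {"slide": [0,0,0],"spin": 0,"gripper": -0.5},
    {"slide": [0,0,0],"spin": 0,"gripper": -0.5},
    {"slide": [0,0,0],"spin": 0,"gripper": -0.5},
    {"slide": [0,0,0],"spin": 0,"gripper": -0.5},
  ],
)

```text
t: 16.08
tool_pos: [0.6268, -0.1079, 0.1529]
tool_rot: [3.141, -0.058, 0.002]
contact_force: [0.1, -0.2, -1.3]
opening: 0.0266
grip_force: 39.8
```

```bash
python3 -c "
from h import *
plan((*W(RACK,0,-.108),.051,np.degrees(RACK[2])))
s=grab('scene')
for b in blobs(s,black(s),.038,150,500): print(b, L(RACK,b[0])) if .55<b[0][0]<.75 and -.3<b[0][1]<.3 else 0
"
```

```text
at [ 0.6268 -0.1079  0.1529] yaw -2.11 q6 1.32 open 0.0266 t 16.1
[0.0003 0.0073 0.1019] spin 0.1
(array([0.6132, 0.1452]), array([611.8, 145.4]), array([43., 88.]), np.float64(-12.9)) [-0.0237262   0.15170276]
(array([ 0.6206, -0.1762]), array([ 622.3, -175.4]), array([34., 52.]), np.float64(-26.3)) [-0.00402501 -0.16917819]
```

arm_command(
  increments=[
    {"slide": [0.0,0.006,0.02],"spin": 0,"gripper": -0.5},
    {"slide": [0.0,0.006,0.05],"spin": 0,"gripper": -0.5},
    {"slide": [0,0.006,0.08],"spin": 0,"gripper": -0.5},
    {"slide": [0,0.006,0.095],"spin": 0,"gripper": -0.5},
    {"slide": [0,0.006,0.1],"spin": 0,"gripper": -0.5},
    {"slide": [0,0.006,0.101],"spin": 0,"gripper": -0.5},
    {"slide": [0,0.006,0.101],"spin": 0,"gripper": -0.5},
    {"slide": [0,0.006,0.101],"spin": 0,"gripper": -0.5},
  ],
)

```text
t: 16.8
tool_pos: [0.6269, -0.1148, 0.0515]
tool_rot: [3.141, -0.06, 0.002]
contact_force: [0.2, 0.3, -1.7]
opening: 0.0265
grip_force: 40.4
```

arm_command(
  increments=[
    {"slide": [0,0,0],"spin": 0,"gripper": -0.2},
    {"slide": [0,0,0],"spin": 0,"gripper": 0.1},
    {"slide": [0,0,0],"spin": 0,"gripper": 0.1},
    {"slide": [0,0,0],"spin": 0,"gripper": 0.1},
    {"slide": [0,0,-0.02],"spin": 0,"gripper": 0.1},
    {"slide": [0,0,-0.06],"spin": 0,"gripper": 0.2},
    {"slide": [0,0,-0.1],"spin": 0,"gripper": 0.4},
    {"slide": [0,0,-0.14],"spin": 0,"gripper": 0.4},
  ],
)

```text
t: 17.47
tool_pos: [0.6258, -0.1149, 0.1919]
tool_rot: [-3.141, 0.061, 0.002]
contact_force: [0.9, -0.4, 0.1]
opening: 0.06
grip_force: 0.0
```

arm_command(
  increments=[
    {"slide": [-0.03,-0.03,0],"spin": 0,"gripper": 0.2},
    {"slide": [-0.06,-0.06,0],"spin": 0,"gripper": 0.2},
    {"slide": [-0.09,-0.09,0],"spin": 0,"gripper": 0.2},
    {"slide": [-0.12,-0.12,0],"spin": 0,"gripper": 0.2},
    {"slide": [-0.15,-0.15,0],"spin": 0,"gripper": 0.2},
    {"slide": [-0.17,-0.18,0],"spin": 0,"gripper": 0.2},
    {"slide": [-0.17,-0.21,0],"spin": 0,"gripper": 0.2},
    {"slide": [-0.17,-0.21,0],"spin": 0,"gripper": 0.2},
  ],
)

```text
t: 18.13
tool_pos: [0.4633, 0.1052, 0.1911]
tool_rot: [-3.139, 0.053, -0.002]
contact_force: [1.0, 0.0, 0.3]
opening: 0.0512
grip_force: 0.0
```

```bash
python3 -c "
from h import *
s=grab('scene');t=grab('top')
for d in (s,t):
 for b in blobs(d,black(d),.038,90,900): print(b, L(RACK,b[0]),L(RACK,b[1]/1000)) if .55<b[0][0]<.75 and -.3<b[0][1]<.3 else 0
 print()
 for b in blobs(d,black(d),.089,90,900): print(b, L(RACK,b[0]),L(RACK,b[1]/1000)) if .55<b[0][0]<.75 and -.05<b[0][1]<.3 else 0
i=np.hstack([cv2.resize(t['frame'][130:240,190:450],None,fx=3,fy=3)]);j=cv2.resize(s['frame'][160:320,220:400],None,fx=1.2,fy=1.2)
cv2.imwrite('pics/g8.png',i[:,:,::-1])
plan((*W(RACK,0,.108),.15,np.degrees(RACK[2])))
"
```

```text
(array([0.613 , 0.1455]), array([611.8, 145.6]), array([43., 88.]), np.float64(-13.3)) [-0.02393754  0.15199488] [-0.02514048  0.15204886]
(array([ 0.6284, -0.1182]), array([ 626.1, -120.9]), array([ 45., 111.]), np.float64(-4.8)) [ 0.00154841 -0.11092206] [-0.00064652 -0.11370814]
(array([ 0.6285, -0.1785]), array([ 625.3, -181.3]), array([ 44., 112.]), np.float64(-5.1)) [ 0.00395726 -0.17117401] [ 0.00086682 -0.17409448]

(array([0.6402, 0.0961]), array([639. ,  96.2]), array([41., 83.]), np.float64(-13.3)) [0.00513407 0.10367262] [0.00393113 0.10372659]
(array([ 0.6166, -0.1473]), array([ 617.9, -144.2]), array([112., 103.]), np.float64(124.3)) [-0.00912868 -0.14045254] [-0.00794833 -0.13730504]

at [0.4645 0.1021 0.1912] yaw -2.07 q6 1.67 open 0.0513 t 18.2
[ 0.1707 -0.0047  0.0413] spin 0.1
```

View pics/g8.png

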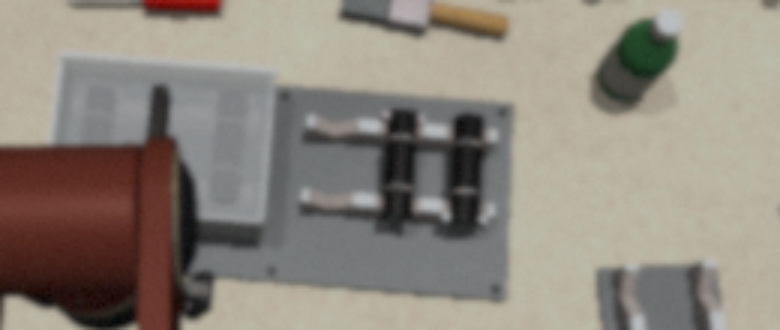

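```bash
python3 -c "
from h import *
s=grab('scene');t=grab('top')
t['frame']=np.load('top0.npy');s['frame']=np.load('scene0.npy')
for d,z in ((s,.083),(t,.094)):
 for b in blobs(d,black(d),z,90,900): print(b, L(RACK,b[0]),L(RACK,b[1]/1000)) if .55<b[0][0]<.75 and .03<b[0][1]<.3 else 0
plan((*W(RACK,0.,.108),.14,np.degrees(RACK[2])))
"
```

```text
(array([0.637 , 0.1019]), array([635.8, 102. ]), array([41., 83.]), np.float64(-13.3)) [0.00171434 0.10934583] [0.00051139 0.10939981]
(array([0.6333, 0.0981]), array([633.8,  98. ]), array([13., 74.]), np.float64(178.5)) [-0.00183745  0.10540694] [-0.00133398  0.10532616]
at [0.4649 0.1008 0.191 ] yaw -2.24 q6 1.67 open 0.0515 t 18.3
[ 0.1702 -0.0064  0.0511] spin -0.0
```

arm_command(
  increments=[
    {"slide": [0.035,-0.003,0],"spin": 0,"gripper": 0.1},
    {"slide": [0.07,-0.006,0],"spin": 0,"gripper": 0.1},
    {"slide": [0.105,-0.006,0],"spin": 0,"gripper": 0.1},
    {"slide": [0.14,-0.006,0.02],"spin": 0,"gripper": 0.1},
    {"slide": [0.165,-0.006,0.04],"spin": 0,"gripper": 0.1},
    {"slide": [0.17,-0.006,0.05],"spin": 0,"gripper": 0.1},
    {"slide": [0.17,-0.006,0.05],"spin": 0,"gripper": 0.1},
    {"slide": [0.17,-0.006,0.05],"spin": 0,"gripper": 0.1},
  ],
)

```text
t: 19.0
tool_pos: [0.6339, 0.0997, 0.1395]
tool_rot: [3.141, -0.063, -0.005]
contact_force: [-0.2, 0.4, 0.0]
opening: 0.0468
grip_force: 0.0
```

arm_command(
  increments=[
    {"slide": [0,0,0],"spin": 0,"gripper": 0.1},
    {"slide": [0,0,0],"spin": 0,"gripper": 0.1},
    {"slide": [0,0,0],"spin": 0,"gripper": 0.1},
    {"slide": [0,0,0],"spin": 0,"gripper": 0.1},
  ],
)

```text
t: 19.33
tool_pos: [0.6347, 0.101, 0.1423]
tool_rot: [-3.141, 0.06, -0.003]
contact_force: [1.5, 0.5, 0.1]
opening: 0.0469
grip_force: 0.0
```

```bash
python3 -c "
from h import *
plan((*W(RACK,0.,.1075),.09,np.degrees(RACK[2])))
"
```

```text
at [0.6347 0.101  0.1423] yaw -2.2 q6 1.65 open 0.0469 t 19.3
[0.0004 0.0008 0.0523] spin -0.0
```

arm_command(
  increments=[
    {"slide": [0,0,0.03],"spin": 0,"gripper": 0.1},
    {"slide": [0,0,0.045],"spin": 0,"gripper": 0.1},
    {"slide": [0,0,0.05],"spin": 0,"gripper": 0.1},
    {"slide": [0,0,0.051],"spin": 0,"gripper": -0.3},
    {"slide": [0,0,0.051],"spin": 0,"gripper": -0.6},
    {"slide": [0,0,0.051],"spin": 0,"gripper": -0.9},
    {"slide": [0,0,0.051],"spin": 0,"gripper": -0.9},
    {"slide": [0,0,0.051],"spin": 0,"gripper": -0.9},
  ],
  newtons=60,
)

```text
t: 20.0
tool_pos: [0.6353, 0.1009, 0.0908]
tool_rot: [-3.141, 0.061, -0.002]
contact_force: [-0.4, 0.5, -0.1]
opening: 0.0131
grip_force: 60.1
```

arm_command(
  increments=[
    {"slide": [0,0,0],"spin": 0,"gripper": -0.9},
    {"slide": [0,0,0],"spin": 0,"gripper": -0.9},
    {"slide": [0,0,0],"spin": 0,"gripper": -0.9},
    {"slide": [0,0,-0.005],"spin": 0,"gripper": -0.9},
    {"slide": [0,0,-0.01],"spin": 0,"gripper": -0.9},
    {"slide": [0,0,-0.015],"spin": 0,"gripper": -0.9},
  ],
)

```text
t: 20.5
tool_pos: [0.6341, 0.1008, 0.1045]
tool_rot: [3.141, -0.061, -0.002]
contact_force: [0.3, 0.6, -2.5]
opening: 0.013
grip_force: 59.8
```

arm_command(
  increments=[
    {"slide": [0,0,-0.015],"spin": 0,"gripper": -0.9},
    {"slide": [0,0,-0.035],"spin": 0,"gripper": -0.9},
    {"slide": [0,0,-0.06],"spin": 0,"gripper": -0.9},
    {"slide": [0,0,-0.08],"spin": 0,"gripper": -0.9},
    {"slide": [0,0,-0.09],"spin": 0,"gripper": -0.9},
    {"slide": [0,0.015,-0.09],"spin": 0,"gripper": -0.9},
    {"slide": [0,0.035,-0.09],"spin": 0,"gripper": -0.9},
    {"slide": [0,0.06,-0.09],"spin": 0,"gripper": -0.9},
  ],
)

```text
t: 21.17
tool_pos: [0.6317, 0.0407, 0.1943]
tool_rot: [-3.141, 0.058, 0.002]
contact_force: [-0.6, 0.8, -3.8]
opening: 0.0132
grip_force: 59.7
```

arm_command(
  increments=[
    {"slide": [0,0.028,0],"spin": 0,"gripper": -0.9},
    {"slide": [0,0.056,0],"spin": 0,"gripper": -0.9},
    {"slide": [0,0.084,0],"spin": 0,"gripper": -0.9},
    {"slide": [0,0.112,0],"spin": 0,"gripper": -0.9},
    {"slide": [0,0.135,0],"spin": 0,"gripper": -0.9},
    {"slide": [0,0.15,0],"spin": 0,"gripper": -0.9},
    {"slide": [0,0.156,0],"spin": 0,"gripper": -0.9},
    {"slide": [0,0.156,0],"spin": 0,"gripper": -0.9},
  ],
)

```text
t: 21.83
tool_pos: [0.6259, -0.1162, 0.1941]
tool_rot: [-3.141, 0.064, 0.002]
contact_force: [0.2, 0.7, -3.8]
opening: 0.0125
grip_force: 59.8
```

arm_command(
  increments=[
    {"slide": [0,0,0],"spin": 0,"gripper": -0.9},
    {"slide": [0,0,0],"spin": 0,"gripper": -0.9},
    {"slide": [0,0,0],"spin": 0,"gripper": -0.9},
    {"slide": [0,0,0],"spin": 0,"gripper": -0.9},
  ],
)

```text
t: 22.17
tool_pos: [0.6265, -0.1139, 0.1948]
tool_rot: [-3.141, 0.058, 0.0]
contact_force: [-0.2, -0.7, -2.2]
opening: 0.0132
grip_force: 59.8
```

```bash
python3 -c "
from h import *
plan((*W(RACK,0.,-.108),.091,np.degrees(RACK[2])))
s=grab('scene');t=grab('top')
i=np.hstack([cv2.resize(t['frame'][120:250,190:380],None,fx=2,fy=2),cv2.resize(s['frame'][170:300,210:400],None,fx=2,fy=2)])
cv2.imwrite('pics/g9.png',i[:,:,::-1])
"
```

```text
at [ 0.6265 -0.1139  0.1948] yaw -2.12 q6 1.31 open 0.0132 t 22.2
[0.0005 0.0013 0.1038] spin 0.1
```

View pics/g9.png

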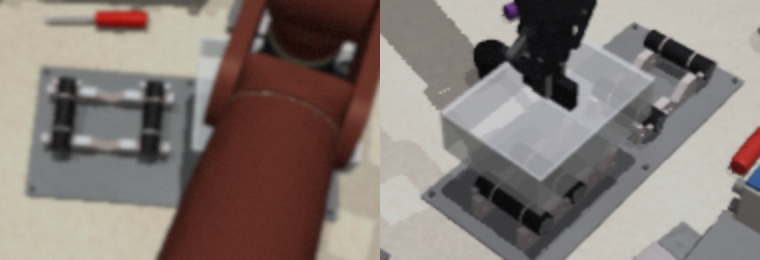

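arm_command(
  increments=[
    {"slide": [0,0.001,0.02],"spin": 0,"gripper": -0.9},
    {"slide": [0,0.001,0.04],"spin": 0,"gripper": -0.9},
    {"slide": [0,0.001,0.05],"spin": 0,"gripper": -0.9},
    {"slide": [0,0.001,0.055],"spin": 0,"gripper": -0.9},
    {"slide": [0,0.001,0.06],"spin": 0,"gripper": -0.9},
    {"slide": [0,0.001,0.06],"spin": 0,"gripper": -0.9},
    {"slide": [0,0.001,0.06],"spin": 0,"gripper": -0.9},
    {"slide": [0,0.001,0.06],"spin": 0,"gripper": -0.9},
  ],
)

```text
t: 22.93
tool_pos: [0.6271, -0.1163, 0.1361]
tool_rot: [3.14, -0.061, 0.003]
contact_force: [-0.3, 0.0, -2.5]
opening: 0.0131
grip_force: 59.7
```

arm_command(
  increments=[
    {"slide": [0,0,0.006],"spin": 0,"gripper": -0.9},
    {"slide": [0,0,0.012],"spin": 0,"gripper": -0.9},
    {"slide": [0,0,0.016],"spin": 0,"gripper": -0.9},
    {"slide": [0,0,0.02],"spin": 0,"gripper": -0.9},
  ],
)

```text
t: 23.27
tool_pos: [0.626, -0.1159, 0.1139]
tool_rot: [-3.141, 0.061, 0.001]
contact_force: [-0.1, -0.0, -4.0]
opening: 0.0131
grip_force: 59.7
```

```bash
python3 -c "
from h import *
plan((*W(RACK,0.,-.108),.091,np.degrees(RACK[2])))"
```

```text
at [ 0.626  -0.1159  0.1139] yaw -2.21 q6 1.31 open 0.0131 t 23.3
[ 0.001  -0.0007  0.0229] spin -0.0
```

Passed the rails freely; lower to the plate.

arm_command(
  increments=[
    {"slide": [0,0,0.006],"spin": 0,"gripper": -0.9},
    {"slide": [0,0,0.012],"spin": 0,"gripper": -0.9},
    {"slide": [0,0,0.017],"spin": 0,"gripper": -0.9},
    {"slide": [0,0,0.02],"spin": 0,"gripper": -0.9},
    {"slide": [0,0,0.022],"spin": 0,"gripper": -0.9},
    {"slide": [0,0,0.022],"spin": 0,"gripper": -0.9},
    {"slide": [0,0,0.022],"spin": 0,"gripper": -0.9},
  ],
)

```text
t: 23.85
tool_pos: [0.6264, -0.116, 0.0929]
tool_rot: [3.141, -0.061, 0.0]
contact_force: [-1.2, -0.4, -3.3]
opening: 0.0129
grip_force: 59.7
```

arm_command(
  increments=[
    {"slide": [0,0,0.001],"spin": 0,"gripper": -0.9},
    {"slide": [0,0,0.0015],"spin": 0,"gripper": -0.9},
    {"slide": [0,0,0.0015],"spin": 0,"gripper": -0.9},
    {"slide": [0,0,0.0015],"spin": 0,"gripper": -0.4},
    {"slide": [0,0,0.0015],"spin": 0,"gripper": 0},
    {"slide": [0,0,0.0015],"spin": 0,"gripper": 0},
    {"slide": [0,0,-0.02],"spin": 0,"gripper": 0},
    {"slide": [0,0,-0.05],"spin": 0,"gripper": 0.2},
  ],
)

```text
t: 24.52
tool_pos: [0.6241, -0.1154, 0.1399]
tool_rot: [-3.139, 0.061, 0.011]
contact_force: [-0.1, -0.1, 0.2]
opening: 0.051
grip_force: 0.0
```

arm_command(
  increments=[
    {"slide": [0,-0.04,-0.03],"spin": 0,"gripper": 0.1},
    {"slide": [0,-0.08,-0.05],"spin": 0,"gripper": 0.1},
    {"slide": [0,-0.12,-0.05],"spin": 0,"gripper": 0.1},
    {"slide": [0,-0.16,-0.05],"spin": 0,"gripper": 0.1},
    {"slide": [0,-0.16,-0.05],"spin": 0,"gripper": 0.1},
    {"slide": [0,-0.16,-0.05],"spin": 0,"gripper": 0.1},
    {"slide": [0,-0.16,-0.05],"spin": 0,"gripper": 0.1},
    {"slide": [0,-0.16,-0.05],"spin": 0,"gripper": 0.1},
  ],
)

```text
t: 25.18
tool_pos: [0.6325, 0.0427, 0.1927]
tool_rot: [3.14, -0.062, -0.0]
contact_force: [0.1, -0.1, -0.0]
opening: 0.047
grip_force: 0.0
```

```bash
python3 -c "
from h import *
plan((*W(RACK,0.,.048),.048,np.degrees(RACK[2])),(*W(RACK,0.,.168),.048,np.degrees(RACK[2])))
s=grab('scene');t=grab('top')
for d,z in ((s,.038),(t,.042),(s,.083),(t,.094)):
 print(z)
 for b in blobs(d,black(d),z,90,900): print(b, L(RACK,b[0]),L(RACK,b[1]/1000)) if .55<b[0][0]<.75 and -.2<b[0][1]<.3 else 0
"
```

```text
at [0.6325 0.0427 0.1927] yaw -2.27 q6 1.56 open 0.047 t 25.2
[0.0005 0.0019 0.1447] spin -0.1
[ 0.0004 -0.1181  0.1446] spin -0.1
0.038
(array([0.637 , 0.1604]), array([637.4, 160.1]), array([ 38., 110.]), np.float64(-3.2)) [-0.00052567  0.16780293] [-1.14472779e-04  1.67518467e-01]
(array([0.6372, 0.0372]), array([638.2,  33.3]), array([ 51., 117.]), np.float64(-7.0)) [0.00439159 0.04470094] [0.00554019 0.04084209]
(array([ 0.6034, -0.0838]), array([602.9, -83.5]), array([34., 88.]), np.float64(-9.7)) [-0.02475045 -0.07750455] [-0.02526157 -0.07722391]
0.042
(array([ 0.6405, -0.1217]), array([ 640.9, -121.8]), array([71., 11.]), np.float64(177.3)) [ 0.01377356 -0.11395617] [ 0.01417709 -0.11404078]
0.083
(array([0.6598, 0.116 ]), array([660.2, 115.8]), array([ 36., 105.]), np.float64(-3.2)) [0.02395772 0.12430852] [0.02436508 0.12412398]
(array([ 0.6599, -0.0008]), array([660.9,  -4.5]), array([ 48., 111.]), np.float64(-7.0)) [0.02852999 0.007598  ] [0.02967093 0.00393901]
(array([ 0.6279, -0.1155]), array([ 627.4, -115.2]), array([32., 84.]), np.float64(-9.7)) [ 0.00094539 -0.10824318] [ 0.00043427 -0.10796255]
0.094
(array([ 0.6239, -0.1153]), array([ 624.3, -115.5]), array([67., 10.]), np.float64(177.3)) [-0.00305933 -0.10819649] [-0.00265197 -0.10838103]
```

arm_command(
  increments=[
    {"slide": [0,0.002,0.04],"spin": 0,"gripper": 0.1},
    {"slide": [0,0.002,0.08],"spin": 0,"gripper": 0.1},
    {"slide": [0,0.002,0.11],"spin": 0,"gripper": 0.1},
    {"slide": [0,0.002,0.13],"spin": 0,"gripper": 0.1},
    {"slide": [0,0.002,0.145],"spin": 0,"gripper": 0.1},
    {"slide": [0,0.002,0.152],"spin": 0,"gripper": 0.1},
    {"slide": [0,0.002,0.152],"spin": 0,"gripper": 0.1},
    {"slide": [0,0.002,0.152],"spin": 0,"gripper": 0.1},
  ],
  newtons=40,
)

```text
t: 25.95
tool_pos: [0.6333, 0.0414, 0.0419]
tool_rot: [3.141, -0.062, 0.002]
contact_force: [-0.4, -0.4, 0.4]
opening: 0.047
grip_force: 0.0
```

arm_command(
  increments=[
    {"slide": [0,0,0],"spin": 0,"gripper": -0.2},
    {"slide": [0,0,0],"spin": 0,"gripper": -0.5},
    {"slide": [0,0,0],"spin": 0,"gripper": -0.5},
    {"slide": [0,0,0],"spin": 0,"gripper": -0.5},
    {"slide": [0,0,0],"spin": 0,"gripper": -0.5},
  ],
)

```text
t: 26.37
tool_pos: [0.6342, 0.0406, 0.0434]
tool_rot: [3.139, -0.06, 0.006]
contact_force: [-1.2, -5.3, 5.0]
opening: 0.0266
grip_force: 39.6
```

arm_command(
  increments=[
    {"slide": [0,0,-0.02],"spin": 0,"gripper": -0.5},
    {"slide": [0,0,-0.06],"spin": 0,"gripper": -0.5},
    {"slide": [0,0,-0.1],"spin": 0,"gripper": -0.5},
    {"slide": [0,0,-0.14],"spin": 0,"gripper": -0.5},
    {"slide": [0,0,-0.15],"spin": 0,"gripper": -0.5},
    {"slide": [0,0,-0.15],"spin": 0,"gripper": -0.5},
  ],
)

```text
t: 26.87
tool_pos: [0.6354, 0.0422, 0.1974]
tool_rot: [-3.141, 0.06, -0.017]
contact_force: [0.4, 0.0, -0.6]
opening: 0.0269
grip_force: 39.8
```

```bash
python3 -c "
from h import *
plan((*W(STAND,0,.06),.15,np.degrees(STAND[2])),(*W(STAND,0,0),.15,np.degrees(STAND[2])))
t=grab('top')
f=t['frame'].astype(int)
g=(f.max(2)-f.min(2)<25)&(f.max(2)<95)&(f.max(2)>50)
for b in blobs(t,g,.006,1500,9000): print(b)
"
```

```text
at [0.6354 0.0422 0.1974] yaw -2.19 q6 1.56 open 0.0269 t 26.9
[-0.097   0.4067  0.0461] spin 82.1
[-0.1565  0.4149  0.0454] spin 82.1
(array([1.1332, 0.7974]), array([1105.4,  774.3]), array([367., 257.]), np.float64(-73.0))
(array([ 1.1716, -0.6918]), array([1152.8, -660.2]), array([285., 518.]), np.float64(-86.5))
(array([0.8856, 0.3528]), array([892.6, 372.1]), array([227., 311.]), np.float64(-67.9))
(array([ 0.891 , -0.4671]), array([ 890.3, -468.1]), array([272., 186.]), np.float64(72.2))
(array([0.6299, 0.7392]), array([619.7, 733.7]), array([377., 121.]), np.float64(-177.2))
(array([ 0.3729, -0.7272]), array([ 425.3, -727.5]), array([104., 391.]), np.float64(-177.3))
```

arm_command(
  increments=[
    {"slide": [-0.008,0.033,0],"spin": 7,"gripper": -0.5},
    {"slide": [-0.016,0.067,0],"spin": 14,"gripper": -0.5},
    {"slide": [-0.024,0.1,0],"spin": 21,"gripper": -0.5},
    {"slide": [-0.032,0.135,0],"spin": 28,"gripper": -0.5},
    {"slide": [-0.04,0.17,0],"spin": 35,"gripper": -0.5},
    {"slide": [-0.048,0.205,0],"spin": 42,"gripper": -0.5},
    {"slide": [-0.057,0.24,0],"spin": 49,"gripper": -0.5},
    {"slide": [-0.065,0.275,0],"spin": 56,"gripper": -0.5},
  ],
)

```text
t: 27.58
tool_pos: [0.5546, -0.2309, 0.187]
tool_rot: [-2.74, 1.536, 0.009]
contact_force: [0.6, -0.5, -1.2]
opening: 0.0264
grip_force: 39.9
```

```bash
python3 -c "
from h import *
plan((*W(STAND,0,.06),.15,np.degrees(STAND[2])))"
```

```text
at [ 0.5546 -0.2309  0.187 ] yaw -58.55 q6 2.07 open 0.0264 t 27.6
[0.0945 0.0941 0.0367] spin 25.8
```

arm_command(
  increments=[
    {"slide": [0.025,0.025,0.01],"spin": 7,"gripper": -0.5},
    {"slide": [0.05,0.05,0.02],"spin": 14,"gripper": -0.5},
    {"slide": [0.075,0.075,0.03],"spin": 21,"gripper": -0.5},
    {"slide": [0.095,0.094,0.035],"spin": 26.1,"gripper": -0.5},
    {"slide": [0.095,0.094,0.035],"spin": 26.1,"gripper": -0.5},
    {"slide": [0.095,0.094,0.035],"spin": 26.1,"gripper": -0.5},
    {"slide": [0.095,0.094,0.035],"spin": 26.1,"gripper": -0.5},
    {"slide": [0.095,0.094,0.035],"spin": 26.1,"gripper": -0.5},
  ],
)

```text
t: 28.25
tool_pos: [0.527, -0.3592, 0.1546]
tool_rot: [-2.33, 2.106, 0.003]
contact_force: [-0.0, -0.1, -0.6]
opening: 0.0267
grip_force: 39.9
```

arm_command(
  increments=[
    {"slide": [0,0,0],"spin": 0,"gripper": -0.5},
    {"slide": [0,0,0],"spin": 0,"gripper": -0.5},
    {"slide": [0,0,0],"spin": 0,"gripper": -0.5},
    {"slide": [0,0,0],"spin": 0,"gripper": -0.5},
  ],
)

```text
t: 28.58
tool_pos: [0.5273, -0.3602, 0.1561]
tool_rot: [-2.33, 2.107, -0.001]
contact_force: [0.1, -0.4, -1.7]
opening: 0.0266
grip_force: 39.9
```

```bash
cat > stand.py <<'E'
# check of the stand pose: rod axis (silvery, known groove y=-.06) and stand's base edges, scene view
from h import *
s=grab('scene');f=s['frame'].astype(int)
g=(f.min(2)>60)&(f.max(2)<112)&(f.max(2)-f.min(2)<20)
for b in blobs(s,g,.006,500,9000): print(b) if .3<b[0][0]<.6 and -.5<b[0][1]<-.25 else 0
E
python3 stand.py; python3 -c "
from h import *
plan((*W(STAND,0,.06),.044,np.degrees(STAND[2])))"
```

```text
(array([ 0.4707, -0.3711]), array([ 461.4, -363.5]), array([190., 163.]), np.float64(6.0))
at [ 0.5273 -0.3604  0.1561] yaw -84.27 q6 2.33 open 0.0264 t 28.6
[-0.0003  0.0039  0.1121] spin 0.1
```

arm_command(
  increments=[
    {"slide": [0,0.004,0.03],"spin": 0,"gripper": -0.5},
    {"slide": [0,0.004,0.06],"spin": 0,"gripper": -0.5},
    {"slide": [0,0.004,0.085],"spin": 0,"gripper": -0.5},
    {"slide": [0,0.004,0.1],"spin": 0,"gripper": -0.5},
    {"slide": [0,0.004,0.108],"spin": 0,"gripper": -0.5},
    {"slide": [0,0.004,0.112],"spin": 0,"gripper": -0.5},
    {"slide": [0,0.004,0.112],"spin": 0,"gripper": -0.5},
    {"slide": [0,0.004,0.112],"spin": 0,"gripper": -0.5},
  ],
)

```text
t: 29.3
tool_pos: [0.5238, -0.3618, 0.0453]
tool_rot: [2.329, -2.108, 0.003]
contact_force: [-1.2, -0.1, 0.6]
opening: 0.0263
grip_force: 40.0
```

arm_command(
  increments=[
    {"slide": [0,0,0],"spin": 0,"gripper": -0.2},
    {"slide": [0,0,0],"spin": 0,"gripper": 0.1},
    {"slide": [0,0,0],"spin": 0,"gripper": 0.1},
    {"slide": [0,0,0],"spin": 0,"gripper": 0.1},
    {"slide": [0,0,-0.02],"spin": 0,"gripper": 0.1},
    {"slide": [0,0,-0.06],"spin": 0,"gripper": 0.1},
    {"slide": [0,0,-0.1],"spin": 0,"gripper": 0.1},
    {"slide": [0,0,-0.14],"spin": 0,"gripper": 0.1},
  ],
)

```text
t: 29.97
tool_pos: [0.5227, -0.3607, 0.1851]
tool_rot: [-2.329, 2.108, 0.001]
contact_force: [0.4, -0.0, -0.3]
opening: 0.0469
grip_force: 0.0
```

arm_command(
  increments=[
    {"slide": [-0.035,0,-0.01],"spin": -7,"gripper": 0.1},
    {"slide": [-0.07,0,-0.01],"spin": -14,"gripper": 0.1},
    {"slide": [-0.11,-0.005,-0.01],"spin": -21,"gripper": 0.1},
    {"slide": [-0.15,-0.01,-0.01],"spin": -28,"gripper": 0.1},
    {"slide": [-0.19,-0.015,-0.01],"spin": -35,"gripper": 0.1},
    {"slide": [-0.23,-0.02,-0.01],"spin": -42,"gripper": 0.1},
    {"slide": [-0.27,-0.03,-0.01],"spin": -49,"gripper": 0.1},
    {"slide": [-0.3,-0.04,-0.01],"spin": -56,"gripper": 0.1},
  ],
)

```text
t: 30.63
tool_pos: [0.5328, -0.0559, 0.1943]
tool_rot: [-3.048, 0.757, -0.001]
contact_force: [-0.5, 0.4, 0.0]
opening: 0.047
grip_force: 0.0
```

```bash
python3 -c "
from h import *
plan((*W(RACK,0,.168),.15,np.degrees(RACK[2])))
for n in ('top','scene'):
 s=grab(n)
 for b in blobs(s,black(s),.038,90,900): print(n,b,L(STAND,b[0]),L(STAND,b[1]/1000)) if .3<b[0][0]<.6 and -.5<b[0][1]<-.25 else 0
"
```

```text
at [ 0.5328 -0.0559  0.1943] yaw -27.91 q6 1.81 open 0.047 t 30.6
[-0.0088 -0.2402  0.0445] spin -25.7
top (array([ 0.5329, -0.4895]), array([ 532.2, -489.8]), array([150.,   9.]), np.float64(-167.8)) [0.12933098 0.05670757] [0.1295604  0.05598137]
top (array([ 0.5181, -0.3556]), array([ 517.1, -353.5]), array([35., 82.]), np.float64(95.0)) [-0.00537603  0.05520053] [-0.00756451  0.05441276]
scene (array([ 0.5266, -0.3705]), array([ 527. , -368.4]), array([ 45., 118.]), np.float64(-82.3)) [0.01029041 0.06218784] [0.00824017 0.06279323]
```

arm_command(
  increments=[
    {"slide": [-0.001,-0.04,0],"spin": -7,"gripper": 0.1},
    {"slide": [-0.003,-0.08,0],"spin": -14,"gripper": 0.1},
    {"slide": [-0.005,-0.12,0],"spin": -21,"gripper": 0.1},
    {"slide": [-0.007,-0.16,0.01],"spin": -26.1,"gripper": 0.1},
    {"slide": [-0.009,-0.2,0.03],"spin": -26.1,"gripper": 0.1},
    {"slide": [-0.009,-0.24,0.044],"spin": -26.1,"gripper": 0.1},
    {"slide": [-0.009,-0.24,0.044],"spin": -26.1,"gripper": 0.1},
    {"slide": [-0.009,-0.24,0.044],"spin": -26.1,"gripper": 0.1},
  ],
)

```text
t: 31.4
tool_pos: [0.6387, 0.1581, 0.1476]
tool_rot: [3.14, -0.058, -0.005]
contact_force: [0.0, -0.3, 0.2]
opening: 0.0466
grip_force: 0.0
```

arm_command(
  increments=[
    {"slide": [0,0,0],"spin": 0,"gripper": 0.1},
    {"slide": [0,0,0],"spin": 0,"gripper": 0.1},
    {"slide": [0,0,0],"spin": 0,"gripper": 0.1},
    {"slide": [0,0,0],"spin": 0,"gripper": 0.1},
    {"slide": [0,0,0],"spin": 0,"gripper": 0.1},
  ],
)

```text
t: 31.82
tool_pos: [0.6392, 0.156, 0.1508]
tool_rot: [-3.141, 0.063, -0.002]
contact_force: [0.3, 0.5, -0.4]
opening: 0.0469
grip_force: 0.0
```

```bash
python3 -c "
from h import *
plan((*W(RACK,0,.168),.042,np.degrees(RACK[2])))"
```

```text
at [0.6392 0.156  0.1508] yaw -2.29 q6 1.74 open 0.0469 t 31.8
[-0.002  -0.0045  0.1088] spin -0.1
```

arm_command(
  increments=[
    {"slide": [-0.002,-0.0035,0.03],"spin": 0,"gripper": 0.1},
    {"slide": [-0.002,-0.0035,0.06],"spin": 0,"gripper": 0.1},
    {"slide": [-0.002,-0.0035,0.085],"spin": 0,"gripper": 0.1},
    {"slide": [-0.002,-0.0035,0.1],"spin": 0,"gripper": 0.1},
    {"slide": [-0.002,-0.0035,0.108],"spin": 0,"gripper": 0.1},
    {"slide": [-0.002,-0.0035,0.108],"spin": 0,"gripper": 0.1},
    {"slide": [-0.002,-0.0035,0.108],"spin": 0,"gripper": 0.1},
    {"slide": [-0.002,-0.0035,0.108],"spin": 0,"gripper": 0.1},
  ],
)

```text
t: 32.48
tool_pos: [0.6387, 0.1607, 0.0441]
tool_rot: [-3.14, 0.061, -0.006]
contact_force: [-0.2, -0.4, -0.5]
opening: 0.0473
grip_force: 0.0
```

arm_command(
  increments=[
    {"slide": [0,0,0],"spin": 0,"gripper": -0.2},
    {"slide": [0,0,0],"spin": 0,"gripper": -0.5},
    {"slide": [0,0,0],"spin": 0,"gripper": -0.5},
    {"slide": [0,0,0],"spin": 0,"gripper": -0.5},
    {"slide": [0,0,0],"spin": 0,"gripper": -0.5},
  ],
)

```text
t: 32.9
tool_pos: [0.6385, 0.1605, 0.044]
tool_rot: [-3.141, 0.061, -0.005]
contact_force: [-1.0, -1.3, 7.0]
opening: 0.0265
grip_force: 39.4
```

arm_command(
  increments=[
    {"slide": [0,0,-0.02],"spin": 0,"gripper": -0.5},
    {"slide": [0,0,-0.06],"spin": 0,"gripper": -0.5},
    {"slide": [0,0,-0.1],"spin": 0,"gripper": -0.5},
    {"slide": [0,0,-0.14],"spin": 0,"gripper": -0.5},
    {"slide": [0,0,-0.15],"spin": 0,"gripper": -0.5},
    {"slide": [0,0,-0.15],"spin": 0,"gripper": -0.5},
  ],
)

```text
t: 33.4
tool_pos: [0.6398, 0.1611, 0.1978]
tool_rot: [-3.139, 0.06, -0.016]
contact_force: [-0.2, 0.1, -0.7]
opening: 0.0268
grip_force: 40.9
```

```bash
python3 -c "
from h import *
plan((*W(STAND,0,0),.15,np.degrees(STAND[2])))
for n in ('top','scene'):
 s=grab(n)
 for b in blobs(s,black(s),.038,90,900): print(n,b,L(STAND,b[0]),L(STAND,b[1]/1000)) if .3<b[0][0]<.6 and -.45<b[0][1]<-.25 else 0
f=s['frame'][220:350,100:230];cv2.imwrite('pics/last.png',cv2.resize(np.hstack([f,grab('top')['frame'][180:310,350:480]]),None,fx=3,fy=3)[:,:,::-1])
"
```

```text
at [0.6398 0.1611 0.1978] yaw -2.2 q6 1.74 open 0.0268 t 33.4
[-0.1562  0.5339  0.0452] spin 82.1
top (array([ 0.5184, -0.3558]), array([ 517.4, -353.8]), array([34., 81.]), np.float64(94.7)) [-0.00514739  0.05547931] [-0.00723635  0.05468167]
scene (array([ 0.5266, -0.371 ]), array([ 526.9, -368.5]), array([ 46., 119.]), np.float64(-81.8)) [0.01078797 0.06213847] [0.0083298  0.06268384]
```

View pics/last.png

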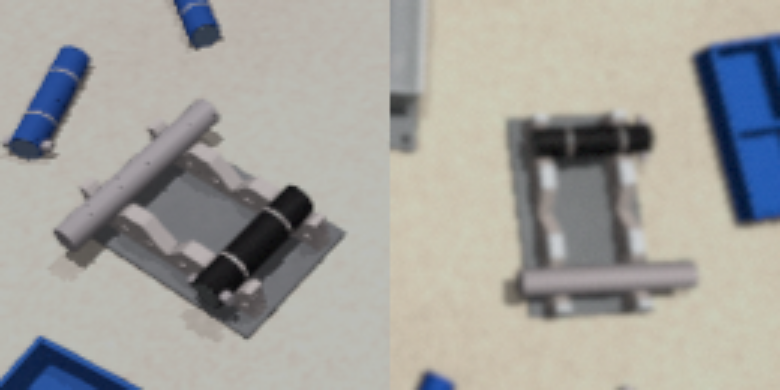

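```bash
python3 -c "
from h import *
t=grab('top');s=grab('scene')
k=lambda L:[(350+(a-390)/3-.33,180+b/3-.33) for a,b in L]
q=lambda L:[(100+a/3-.33,220+b/3-.33) for a,b in L]
f=lambda d,p,z:print((L(STAND,cast(d,p,z))*1000).round(1).tolist())
print('base top');f(t,k([(530,317),(653,310),(508,118)]),.006)
print('base scene (.055,.09),(-.055,.09)');f(s,q([(247,338),(346,231)]),.006)
print('rail tops ends top');f(t,k([(535,122),(617,116),(560,307),(642,300)]),.038)
print('barrel mid top');f(t,k([(591,138),(610,278)]),.038)
print('barrel scene centre');f(s,q([((208+300)/2,(290+199)/2),(137,173)]),.038)
g=t['frame'].max(2); print(g[226,388:445]); print(g[225,388:445])
"
```

```text
base top
[[-54.7, -91.7], [56.8, -92.7], [-53.3, 88.4]]
base scene (.055,.09),(-.055,.09)
[[56.0, 90.1], [-56.0, 90.2]]
rail tops ends top
[[-39.7, 77.5], [35.1, 78.8], [-37.7, -85.2], [34.8, -83.8]]
barrel mid top
[[8.8, 60.3], [9.2, -63.3]]
barrel scene centre
[[6.5, 58.9], [7.2, -60.4]]
[167 130 113 116 116 103  85  73  57  46  39  40  39  43  44  41  42  42
  43  46  67  98 104  81  52  41  42  39  40  41  39  36  37  38  37  37
  38  43  67  91  98  67  43  34  33  31  32  35  56 106 157 189 203 201
 203 202 203]
[168 130 115 118 117 106  84  70  59  48  38  38  38  36  39  42  41  36
  38  44  65  95 102  74  44  37  38  40  44  37  39  39  34  38  39  37
  38  47  71  94  91  64  39  32  35  32  34  35  60 107 160 187 199 200
 203 203 202]
```

arm_command(
  increments=[
    {"slide": [-0.01,0.037,0],"spin": 7,"gripper": -0.5},
    {"slide": [-0.02,0.075,0],"spin": 14,"gripper": -0.5},
    {"slide": [-0.031,0.113,0],"spin": 21,"gripper": -0.5},
    {"slide": [-0.042,0.151,0],"spin": 28,"gripper": -0.5},
    {"slide": [-0.053,0.189,0],"spin": 35,"gripper": -0.5},
    {"slide": [-0.064,0.227,0],"spin": 42,"gripper": -0.5},
    {"slide": [-0.076,0.265,0],"spin": 49,"gripper": -0.5},
    {"slide": [-0.088,0.303,0],"spin": 56,"gripper": -0.5},
  ],
)

```text
t: 34.32
tool_pos: [0.5356, -0.14, 0.1894]
tool_rot: [2.74, -1.536, -0.006]
contact_force: [0.2, -0.4, -0.9]
opening: 0.0267
grip_force: 40.9
```

```bash
python3 -c "
from h import *
plan((*W(STAND,0,0),.15,np.degrees(STAND[2])))"
```

```text
at [ 0.5356 -0.14    0.1894] yaw -58.55 q6 2.2 open 0.0267 t 34.3
[0.1558 0.1794 0.0393] spin 25.8
```

arm_command(
  increments=[
    {"slide": [0.026,0.03,0],"spin": 7,"gripper": -0.5},
    {"slide": [0.052,0.06,0],"spin": 14,"gripper": -0.5},
    {"slide": [0.078,0.09,0.01],"spin": 21,"gripper": -0.5},
    {"slide": [0.104,0.12,0.02],"spin": 26.1,"gripper": -0.5},
    {"slide": [0.13,0.15,0.03],"spin": 26.1,"gripper": -0.5},
    {"slide": [0.156,0.179,0.038],"spin": 26.1,"gripper": -0.5},
    {"slide": [0.156,0.179,0.038],"spin": 26.1,"gripper": -0.5},
    {"slide": [0.156,0.179,0.038],"spin": 26.1,"gripper": -0.5},
  ],
)

```text
t: 34.98
tool_pos: [0.4656, -0.3663, 0.1506]
tool_rot: [-2.325, 2.112, 0.009]
contact_force: [0.5, 0.7, -1.7]
opening: 0.0267
grip_force: 40.9
```

arm_command(
  increments=[
    {"slide": [0,0,0],"spin": 0,"gripper": -0.5},
    {"slide": [0,0,0],"spin": 0,"gripper": -0.5},
    {"slide": [0,0,0],"spin": 0,"gripper": -0.5},
    {"slide": [0,0,0],"spin": 0,"gripper": -0.5},
    {"slide": [0,0,0],"spin": 0,"gripper": -0.5},
  ],
)

```text
t: 35.4
tool_pos: [0.4681, -0.3649, 0.1541]
tool_rot: [-2.331, 2.107, -0.001]
contact_force: [-0.6, -0.2, -1.1]
opening: 0.0268
grip_force: 40.9
```

```bash
python3 -c "
from h import *
plan((*W(STAND,0,0),.045,np.degrees(STAND[2])))"
```

```text
at [ 0.4681 -0.3649  0.1541] yaw -84.22 q6 2.25 open 0.0268 t 35.4
[0.001  0.0045 0.1091] spin 0.1
```

arm_command(
  increments=[
    {"slide": [0,0.0035,0.03],"spin": 0,"gripper": -0.5},
    {"slide": [0,0.0035,0.06],"spin": 0,"gripper": -0.5},
    {"slide": [0,0.0035,0.085],"spin": 0,"gripper": -0.5},
    {"slide": [0,0.0035,0.1],"spin": 0,"gripper": -0.5},
    {"slide": [0,0.0035,0.106],"spin": 0,"gripper": -0.5},
    {"slide": [0,0.0035,0.109],"spin": 0,"gripper": -0.5},
    {"slide": [0,0.0035,0.109],"spin": 0,"gripper": -0.5},
    {"slide": [0,0.0035,0.109],"spin": 0,"gripper": -0.5},
  ],
)

```text
t: 36.07
tool_pos: [0.4633, -0.3657, 0.0457]
tool_rot: [2.328, -2.107, -0.004]
contact_force: [-5.7, 1.3, 2.6]
opening: 0.0264
grip_force: 41.1
```

arm_command(
  increments=[
    {"slide": [0,0,0],"spin": 0,"gripper": -0.2},
    {"slide": [0,0,0],"spin": 0,"gripper": 0},
    {"slide": [0,0,0],"spin": 0,"gripper": 0},
    {"slide": [0,0,0],"spin": 0,"gripper": 0},
    {"slide": [0,0,-0.02],"spin": 0,"gripper": 0},
    {"slide": [0,0,-0.06],"spin": 0,"gripper": 0},
    {"slide": [0,-0.03,-0.08],"spin": 0,"gripper": 0.1},
    {"slide": [0,-0.06,-0.08],"spin": 0,"gripper": 0.1},
  ],
)

```text
t: 36.73
tool_pos: [0.5268, -0.363, 0.1323]
tool_rot: [-2.327, 2.111, -0.018]
contact_force: [0.8, -2.3, 0.6]
opening: 0.047
grip_force: 0.0
```

arm_command(
  increments=[
    {"slide": [0,0,0],"spin": 0,"gripper": 0.1},
    {"slide": [0,0,0],"spin": 0,"gripper": 0.1},
    {"slide": [0,0,0],"spin": 0,"gripper": 0.1},
    {"slide": [0,0,0],"spin": 0,"gripper": 0.1},
  ],
)

```text
t: 37.07
tool_pos: [0.5228, -0.3598, 0.1238]
tool_rot: [2.328, -2.109, -0.003]
contact_force: [-0.2, 0.2, -0.6]
opening: 0.0467
grip_force: 0.0
```

```bash
python3 -c "
from h import *
plan((*W(STAND,0,.06),.045,np.degrees(STAND[2])))
s=grab('scene')
for b in blobs(s,black(s),.038,90,900): print(b,L(STAND,b[0]),L(STAND,b[1]/1000)) if .3<b[0][0]<.6 and -.45<b[0][1]<-.25 else 0
"
```

```text
at [ 0.5228 -0.3598  0.1238] yaw -84.33 q6 2.32 open 0.0467 t 37.1
[ 0.0008 -0.0007  0.0788] spin 0.0
```

Now regrip cured1 and shift it about 6 mm towards the stand's −x.

arm_command(
  increments=[
    {"slide": [0,0,0.03],"spin": 0,"gripper": 0.1},
    {"slide": [0,0,0.055],"spin": 0,"gripper": 0.1},
    {"slide": [0,0,0.07],"spin": 0,"gripper": 0.1},
    {"slide": [0,0,0.078],"spin": 0,"gripper": 0.1},
    {"slide": [0,0,0.078],"spin": 0,"gripper": 0.1},
    {"slide": [0,0,0.078],"spin": 0,"gripper": -0.2},
    {"slide": [0,0,0.078],"spin": 0,"gripper": -0.5},
    {"slide": [0,0,0.078],"spin": 0,"gripper": -0.5},
  ],
)

```text
t: 37.78
tool_pos: [0.5223, -0.3609, 0.0483]
tool_rot: [2.327, -2.106, -0.004]
contact_force: [-8.1, 0.1, 2.8]
opening: 0.0265
grip_force: 39.5
```

arm_command(
  increments=[
    {"slide": [0,0,0],"spin": 0,"gripper": -0.5},
    {"slide": [0,0,0],"spin": 0,"gripper": -0.5},
    {"slide": [0,0,-0.006],"spin": 0,"gripper": -0.5},
    {"slide": [-0.003,0,-0.008],"spin": 0,"gripper": -0.5},
    {"slide": [-0.006,0,-0.008],"spin": 0,"gripper": -0.5},
    {"slide": [-0.006,0,-0.008],"spin": 0,"gripper": -0.5},
    {"slide": [-0.006,0,-0.003],"spin": 0,"gripper": -0.5},
    {"slide": [-0.006,0,0],"spin": 0,"gripper": -0.5},
  ],
)

```text
t: 38.45
tool_pos: [0.5233, -0.3548, 0.0495]
tool_rot: [2.329, -2.106, -0.001]
contact_force: [-12.9, 6.7, 29.6]
opening: 0.0267
grip_force: 42.6
```

arm_command(
  increments=[
    {"slide": [0,0,0],"spin": 0,"gripper": -0.5},
    {"slide": [0,0,0],"spin": 0,"gripper": -0.2},
    {"slide": [0,0,0],"spin": 0,"gripper": 0},
    {"slide": [0,0,0],"spin": 0,"gripper": 0},
    {"slide": [0,0,0],"spin": 0,"gripper": 0},
    {"slide": [0,0,-0.02],"spin": 0,"gripper": 0},
    {"slide": [0,0,-0.06],"spin": 0,"gripper": 0},
    {"slide": [0,0,-0.1],"spin": 0,"gripper": 0},
  ],
)

```text
t: 39.12
tool_pos: [0.5217, -0.3528, 0.1448]
tool_rot: [2.329, -2.108, -0.01]
contact_force: [0.2, -0.5, 0.6]
opening: 0.0425
grip_force: 0.0
```

arm_command(
  increments=[
    {"slide": [-0.04,0,-0.02],"spin": 0,"gripper": 0},
    {"slide": [-0.08,0.02,-0.04],"spin": 0,"gripper": 0},
    {"slide": [-0.12,0.05,-0.06],"spin": 0,"gripper": 0},
    {"slide": [-0.15,0.08,-0.06],"spin": 0,"gripper": 0},
    {"slide": [-0.18,0.1,-0.06],"spin": 0,"gripper": 0},
    {"slide": [-0.21,0.12,-0.06],"spin": 0,"gripper": 0},
    {"slide": [-0.21,0.12,-0.06],"spin": 0,"gripper": 0},
    {"slide": [-0.21,0.12,-0.06],"spin": 0,"gripper": 0},
  ],
)

```text
t: 39.78
tool_pos: [0.3816, -0.1552, 0.2063]
tool_rot: [-2.331, 2.106, -0.001]
contact_force: [0.1, 0.1, 0.2]
opening: 0.0424
grip_force: 0.0
```

```bash
python3 -c "
from h import *
for n in ('top','scene'):
 s=grab(n)
 s0=s['frame'].max(2)<75
 for b in blobs(s,s0,.038,60,900):
  if .35<b[0][0]<.75 and -.45<b[0][1]<.25: print(n,b,L(STAND,b[0]),L(STAND,b[1]/1000),L(RACK,b[0]))
t=grab('top'); g=t['frame'].max(2)
for r in (226,227,247,248,249): print(r,g[r,388:445])
# expected pixel of stand points
R=t['view'];
for y in (.06,0):
 for x in (-.05,.05):
  P=np.r_[W(STAND,x,y),.038];c=R[:3,:3]@P+R[:3,3];u=np.array([c[0]/-c[2],-c[1]/-c[2]]);u*=1+t['k']*(u@u);print(x,y,(u*t['f']+[t['cx'],t['cy']]).round(1))
"
```

```text
top (array([ 0.7342, -0.3336]), array([ 734.4, -334. ]), array([45., 82.]), np.float64(140.8)) [-0.00593186  0.27241678] [-0.00551407  0.27257631] [ 0.11551863 -0.32211294]
top (array([ 0.6422, -0.1226]), array([ 642.3, -122.6]), array([15., 78.]), np.float64(176.5)) [-0.2249845   0.20169944] [-0.22497462  0.20179896] [ 0.01550677 -0.11479042]
top (array([ 0.5503, -0.1096]), array([ 549.4, -111.2]), array([191.,  20.]), np.float64(-92.1)) [-0.24699474  0.11153205] [-0.24549142  0.11047847] [-0.07682361 -0.10531886]
top (array([ 0.4358, -0.0005]), array([435.1,   0.9]), array([44., 39.]), np.float64(175.6)) [-0.36686683  0.00836354] [-0.3683291   0.00780518] [-0.19541715 -0.00068315]
scene (array([0.4234, 0.1265]), array([427. , 140.3]), array([139.,  28.]), np.float64(-108.6)) [-0.49447059  0.00856349] [-0.50784772  0.01350845] [-0.21267097  0.12574891]
scene (array([ 0.448, -0.009]), array([448.4, -10. ]), array([44., 83.]), np.float64(-47.9)) [-0.35720379  0.01966467] [-0.35616919  0.01996398] [-0.18290063 -0.00870977]
scene (array([ 0.6037, -0.0839]), array([603.7, -83.7]), array(
[... 1552 characters left out ...]
8  37  29  29  29  28  30  26  26  30  26  33  31
  27  33  43  66  78  70  45  30  28  28  21  25  33  62 108 150 173 178
 181 180 181]
248 [ 90  90  89  88  89  87  86  87  89  86  84  84  84  81  81  81  79  77
  75  76  73  68  67  55  50  44  40  34  36  34  37  34  36  35  34  29
  33  36  43  63  79  75  53  33  28  29  31  28  28  54  94 139 168 178
 180 180 179]
249 [ 95  91  91  90  89  88  87  86  88  89  83  85  85  82  82  80  80  78
  77  76  72  71  69  63  58  52  50  41  36  33  33  33  36  34  29  32
  32  28  39  57  74  73  50  30  26  22  23  28  23  47  89 136 168 179
 180 182 180]
-0.05 0.06 [395. 227.]
0.05 0.06 [431.7 224.9]
-0.05 0 [397.7 249.5]
0.05 0 [434.9 247.2]
```

```bash
python3 -c "
from station import order
print(order.finish_job())"
```

```text
the job is handed in; nothing more can be done
None
```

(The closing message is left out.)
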